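# Fetch paint pots from under the drying rack and seal them in the airtight tub

## Robot

A 6-joint arm with a two-finger parallel gripper is mounted at the origin on the work surface. World frame = base frame: x ahead of the robot, y to its left, z up, the work surface at z = 0. Lengths are in m, angles in rad, forces in N, time in s.
With the tool pointing down it reaches from about 0.325 to 0.9 m from the base axis. Payload 6.1 kg.
Tool frame: the origin (TCP) lies midway between the tips of the shut fingers; the grasp point (between the pads) lies 19 mm behind it (arm.grip_point_offset is the distance from the TCP to the grasp point, in m); z points along the fingers, y is the line along which they close (so a half turn about z gives the same grasp; the last joint's range is limited). The gripper opens to 87 mm and grips with 3 to 60 N. Pads are 19 mm wide; open, the fingers measure 117 mm over their backs; the gripper's body (75 mm by 190 mm) begins 51 mm behind the grasp point.
Start: joints at [-1.254, 0.22, 1.526, -0, 1.395, -0.126], TCP at [0.268, -0.565, 0.202] pointing down, gripper open.
Joint ranges: [-2.98, 2.98], [-0.91, 2.08], [0.09, 2.57], [-1.24, 4.39], [0.2, 2.65], [-2.68, 2.68]. Speed limits (rad/s): [2.57, 2.57, 3.01, 3.14, 3.14, 3.14].

## Interface

Orientations are given as a 3x3 rotation matrix whose columns are the frame's x, y, z axes.
In Python, from station import monitor, optics, arm gives the robot as it stands.
- The arm moves only by the tool arm_command, never from a script. Its argument "series" is one flat list of numbers, 7 for each row, row after row: the turn, a rotation vector about the world's x, y, z in degrees, then the shift along the world's x, y, z in cm, then the opening, from 0 (shut) to 1 (fully open). In form: [ax, ay, az, tx, ty, tz, gripper, ax, ay, az, tx, ty, tz, gripper, ...]. A call has 1 to 12 rows; each row is the pose to reach, as a shift and turn from the pose commanded when the call began; what a row does not reach only later rows make up. A row lasts 1/12 s, in which the tool goes at most 41.7 mm and 7.16 degrees, less where a joint would pass 70% of its speed; a pose out of reach is approached as far as the arm can. A call with a gripper value outside its range is refused whole. The fingers move at their own pace and stop on an object; the grip force is fixed at half the most. Time passes only in rows, so rows that repeat a pose let the fingers close. It gives the time, the measured TCP pose, the force, the opening and the grip force at its end, in the units of the state.
- monitor.sense(): the state, without advancing time (a new reading comes with each control period).
- optics.snapshot(name): name is "scene" or "side" or "wrist"; returns a dict with "pixels" (480x640x3 uint8, blue, green, red), "intrinsics" (3x3 intrinsics, pixels), "k1" (the pictures are not rectified: a ray, as slopes to the right and down, at radius r is drawn at 1 + k1 r^2 times it, then the intrinsics apply), "camera_from_world" (4x4, takes a point from world to camera coordinates); the wrist camera has in their place "T_tool_cam" (4x4, takes a point from camera to tool coordinates, whose origin is the TCP and whose axes are the flange's). Camera axes: x right, y up, looking along -z (the intrinsics and any distortion apply to the point x, -y, -z); pixel columns grow to the right and rows downward; lengths in m; the calibration is good to about 2 mm. A picture is of the moment at which its call begins: read the wrist's pose just before it. There is no depth.
- arm.finish_job(): hands the job in; it is judged then, once.
The state is a dict: "t": time; "qpos": joint angles; "qd": joint speeds; "joint_efforts": joint torques, N m; "eef_pos": TCP position; "ee_rot": TCP orientation; "wrist_force": force on the tool from outside, world axes, zero at the start; "moment": the same for the moment, N m; "width": finger opening in m; "grasp_force": force on a finger pad.
Only numpy, scipy, OpenCV 4.12 (cv2) and the standard library are available. Lean on these libraries where they do the work, as an engineer would, in place of code of your own. Each camera call takes 0.05 s, during which the arm holds its last target. There are 200 camera calls.

## Task

Some paint pots have rolled under the low drying rack: fetch every one out by squeezing the reacher's trigger so that its jaws grip the pot, never reaching under the rack with your own fingers, and put them all in the blue tub so the paint does not dry out. Then fit the lid on the tub and only after that press the orange gasket lip fully down all the way round, and leave the reacher lying on its foot on its cork mat, jaws pointing the way they did at the start. Do not disturb the white bisque pieces.

Things in the scene. Friction and masses are not known exactly. Their poses are not given: they have to be found in the camera images.
- rack: low drying rack of pale wood, fixed, 180 (x) x 326 (y) x 63 mm high. Origin at the centre of its footprint on the table. Its -x side (x = -90) is the open mouth; sides (y = +-155 inside) and back (x = +82 inside) are closed; the deck of 5 mm steel wires 27 mm apart leaves a gap 58 mm high beneath
- tub: blue open airtight tub, fixed to the table: 170 (x) x 130 (y) x 65 mm high outside, walls and floor 5 mm thick, so 160 x 120 mm inside. Origin at the centre of its underside, z up
- lid: tub's loose lid, 0.25 kg; origin at centre of its underside, z up. From below: black plug 150 (x) x 110 (y) x 8 mm that goes inside the tub's mouth (either way round); white plate 176 x 136 mm, z = 8 to 14, lies on the tub's rim (lid origin then 57 mm above tub origin); blue grip bar 70 mm along x, 18 mm wide, z = 14 to 54; six orange lengths of gasket lip round the edge
- lid_grip (a point): centre of the lid's grip bar, 12 mm below the bar's top, 28 mm above the white plate; same axes as the lid
- reacher: hand reacher lying on its flat foot, 0.26 kg, balanced near its grip, 325 mm long. x points from grip to jaws, z up; origin under the grip, at the foot's underside. Black foot x = -75 to 45, 44 mm wide, 8 mm thick; shaft 14 mm thick, z = 13 to 27, from the grip to x = 166; cross head x = 166 to 180, y = +-36, z = 13 to 27; then two jaws
- reacher_grip (a point): where to hold the reacher, 65 mm above its underside, midway between the outer faces of black upright handle (x = -32 to -18, 26 mm wide) and red upright trigger ahead of it (x = 19 to 29 when free, 24 mm wide, z = 32 to 90): 61 mm over both, along x. Held with up to 10 N the jaws stay open; squeezed together along x they close (12 N to start, 14.5 N at full travel, 20 N grips a pot; springs back)
- reacher_jaws (a point): point midway between the two flat red jaws, 20 mm above the foot's underside, 42 mm ahead of the cross head and 28 mm behind the jaw tips. Jaws x = 180 to 250 in the reacher's frame, 22 mm tall, 5 mm thick, inner faces at y = +-28 when open; each moves inward as far as the trigger is squeezed
- trigger (a joint): travel of the reacher's trigger in m: 0 free (jaws 56 mm apart), 0.016 fully squeezed (jaws 24 mm apart); about 0.009 with a pot between the jaws
- mat: thin brown cork mat where the reacher belongs, fixed, 340 (x) x 90 (y) x 3 mm. Origin at the centre of its underside. The reacher lies along it with its jaws to the mat's +x and its own origin 60 mm to the -x side of the mat's centre
- mat_home (a point): the place on the mat's top where the reacher's origin belongs; x along the mat, the way the jaws should point
- figurine: bisque figurine, white, 48 mm wide, 60 mm tall, standing on a back corner of the rack's deck; not to be disturbed
- mug: white bisque mug, 76 mm wide, 85 mm tall, loose, not to be disturbed
- vase: white bisque vase, 76 mm wide, 100 mm tall, loose, not to be disturbed
- pot0: red paint pot, closed, one colour all over, upright cylinder 38 mm across, 38 mm tall, 60 g; origin at the centre of its underside; starts under the rack; may be absent
- pot1: yellow paint pot, closed, one colour all over, upright cylinder 38 mm across, 38 mm tall, 60 g; origin at the centre of its underside; starts under the rack; may be absent
- pot2: green paint pot, closed, one colour all over, upright cylinder 38 mm across, 38 mm tall, 60 g; origin at the centre of its underside; starts under the rack; may be absent
- seal0 (a joint): how far the orange lip on the lid's long side +y, -x half is pressed, in m: near 0 up, 0.006 fully down; takes about 6 N straight down and stays where it is left. Lip 14 mm wide, 84 mm long, centred at x = -44, y = 59 mm in the lid's frame; its top is at z = 22 mm when up, 16 mm (2 mm above the white plate) when down
- seal1 (a joint): how far the orange lip on the lid's long side +y, +x half is pressed, in m: near 0 up, 0.006 fully down; takes about 6 N straight down and stays where it is left. Lip 14 mm wide, 84 mm long, centred at x = 44, y = 59 mm in the lid's frame; its top is at z = 22 mm when up, 16 mm (2 mm above the white plate) when down
- seal2 (a joint): how far the orange lip on the lid's short side +x is pressed, in m: near 0 up, 0.006 fully down; takes about 6 N straight down and stays where it is left. Lip 14 mm wide, 98 mm long, centred at x = 79, y = 0 mm in the lid's frame; its top is at z = 22 mm when up, 16 mm (2 mm above the white plate) when down
- seal3 (a joint): how far the orange lip on the lid's long side -y, +x half is pressed, in m: near 0 up, 0.006 fully down; takes about 6 N straight down and stays where it is left. Lip 14 mm wide, 84 mm long, centred at x = 44, y = -59 mm in the lid's frame; its top is at z = 22 mm when up, 16 mm (2 mm above the white plate) when down
- seal4 (a joint): how far the orange lip on the lid's long side -y, -x half is pressed, in m: near 0 up, 0.006 fully down; takes about 6 N straight down and stays where it is left. Lip 14 mm wide, 84 mm long, centred at x = -44, y = -59 mm in the lid's frame; its top is at z = 22 mm when up, 16 mm (2 mm above the white plate) when down
- seal5 (a joint): how far the orange lip on the lid's short side -x is pressed, in m: near 0 up, 0.006 fully down; takes about 6 N straight down and stays where it is left. Lip 14 mm wide, 98 mm long, centred at x = -79, y = 0 mm in the lid's frame; its top is at z = 22 mm when up, 16 mm (2 mm above the white plate) when down

How it is judged:
By the outcome, as a careful person would: the job done as asked, in the order asked, and still so for the second after the job is handed in, with the robot touching nothing.
Of pot0, pot1, pot2 only 2 to 3 are there at a start; the rules pass over those that are not, and their reading is None.
At some moment in a run one of pot0, pot1, pot2, lid may be knocked a few centimetres aside while the robot is not near it.
Once in a run the grip may slacken for a moment while it holds something.
It also fails if it takes over 210 s, if anything falls off the work surface, if the arm or the gripper's body presses on something with over 40 N, if the wrist force passes 120 N, or if a joint passes its speed limit or range.

## Working session

There is one attempt and no reset: what is moved stays moved. The work goes in short steps, Python scripts to look and compute and a tool call to move; the robot and the scene stay as the last step left them, time stands still between calls to the robot, and variables do not carry over. Pictures are saved under pics/ and viewed, at most 14 in all, crops included, and the job is handed in when it is done.

Besides the shell and the picture viewer there is one more tool, called as name(argument=value, ...) on one line, values as JSON. arm_command: Moves the arm, as the interface text tells. Its arguments: {"type":"object","properties":{"series":{"type":"array","items":{"type":"number"}}},"required":["series"]}

```bash
mkdir -p pics; ls
cat > h.py <<'E'
import numpy as np, cv2
from station import monitor, optics, arm
def snap(n):
    s=monitor.sense(); d=optics.snapshot(n)
    K=np.array(d["intrinsics"]);k1=d["k1"]
    if n=="wrist":
        T=np.eye(4);T[:3,:3]=np.array(s["ee_rot"]);T[:3,3]=s["eef_pos"]
        W=T@np.array(d["T_tool_cam"])
    else: W=np.linalg.inv(np.array(d["camera_from_world"]))
    return dict(im=np.array(d["pixels"]),K=K,k1=k1,W=W)
def ray(c,u,v):
    K=c["K"];p=np.array([(u-K[0,2])/K[0,0],(v-K[1,2])/K[1,1]]);q=p.copy()
    for _ in range(20): q=p/(1+c["k1"]*(q@q))
    return c["W"][:3,3],c["W"][:3,:3]@np.array([q[0],-q[1],-1.])
def plane(c,u,v,z):
    o,d=ray(c,u,v);return o+d*(z-o[2])/d[2]
def proj(c,P):
    p=np.linalg.inv(c["W"])@np.append(P,1);q=np.array([p[0],-p[1]])/-p[2]
    q=q*(1+c["k1"]*(q@q));return (c["K"]@np.append(q,1))[:2]
def two(c1,p1,c2,p2):
    o,d=ray(c1,*p1);o2,d2=ray(c2,*p2)
    t=np.linalg.lstsq(np.stack([d,-d2],1),o2-o,rcond=None)[0]
    a=o+d*t[0];b=o2+d2*t[1];return (a+b)/2,np.linalg.norm(a-b)
def blobs(c,lo,hi,amin=80):
    m=cv2.inRange(cv2.cvtColor(c["im"],cv2.COLOR_BGR2HSV),np.array(lo),np.array(hi))
    n,l,s,ce=cv2.connectedComponentsWithStats(m)
    return [(s[i],ce[i],l==i) for i in range(1,n) if s[i][4]>=amin]
E
python3 - <<'E'
from h import *
for n in("scene","side","wrist"):
    c=snap(n);cv2.imwrite(f"pics/{n}0.png",c["im"]);print(n,c["W"].round(3).tolist(),c["K"][0,0],c["k1"])
s=monitor.sense();print(s)
E
```

```text
pics
scene [[0.151, -0.589, 0.794, 1.499], [0.989, 0.087, -0.124, -0.152], [0.004, 0.803, 0.596, 0.747], [0.0, 0.0, 0.0, 1.0]] 493.78010653917676 -0.14142553031359725
side [[-0.99, 0.078, -0.118, 0.47], [-0.141, -0.576, 0.805, 0.829], [-0.005, 0.814, 0.581, 0.677], [0.0, 0.0, 0.0, 1.0]] 500.1781938707977 -0.027987324431013542
wrist [[0.429, 0.871, 0.24, 0.334], [-0.903, 0.415, 0.112, -0.533], [-0.002, -0.264, 0.964, 0.384], [0.0, 0.0, 0.0, 1.0]] 375.81534812238687 -0.049392771519322747
{'t': 0.15, 'qpos': array([-1.25409563e+00,  2.21061403e-01,  1.52731803e+00, -1.39214007e-05,
        1.39472423e+00, -1.26083366e-01]), 'qd': array([ 0.00211705, -0.00272814, -0.00280814, -0.00047283, -0.00159971,
        0.00144301]), 'joint_efforts': array([ 4.33857649e-04, -4.95190716e+01, -3.87882221e+01,  6.98050205e-02,
        5.31076512e-02, -1.00667230e-04]), 'eef_pos': array([ 0.26762889, -0.56424384,  0.20149444]), 'ee_rot': array([[ 9.03561310e-01,  4.28458546e-01, -4.83604027e-04],
       [ 4.28458783e-01, -9.03560193e-01,  1.43159928e-03],
       [ 1.76415598e-04, -1.50074211e-03, -9.99998858e-01]]), 'wrist_force': array([ 0.18052007,  0.04035721, -0.50875112]), 'moment': array([0.02421659, 0.00459957, 0.03920769]), 'grasp_force': 0.0, 'width': 0.08705017193640266}
```

View pics/scene0.png

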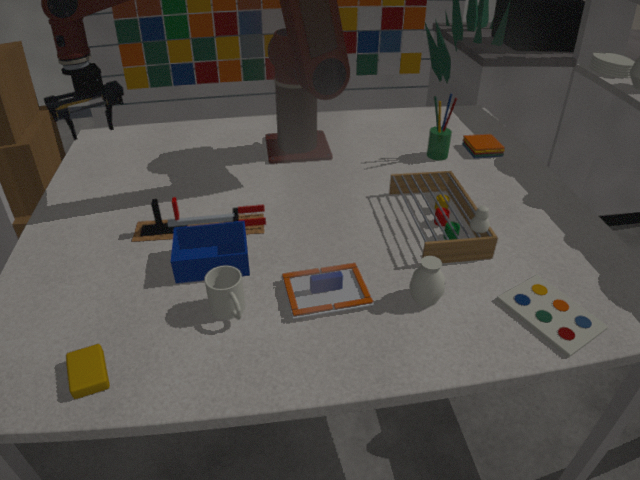

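View pics/side0.png

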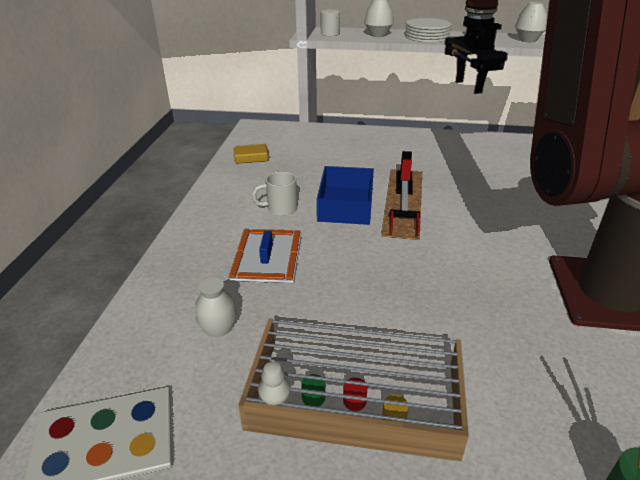

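The scene view shows the reacher at (200,218) with its jaws to +y, the tub at (210,250), the mug at (225,290), the lid at (327,288), the vase at (428,283) and the rack at (440,215). All three pots sit near the back of the rack, and the figurine is at its rear right corner.

```bash
cat > m1.py <<'E'
from h import *
A=snap("scene");B=snap("side")
def mk(c,lo,hi,roi):
    x0,y0,x1,y1=roi;m=cv2.inRange(cv2.cvtColor(c["im"],cv2.COLOR_BGR2HSV),np.array(lo),np.array(hi));r=np.zeros_like(m);r[y0:y1,x0:x1]=m[y0:y1,x0:x1];return r
def bb(m):
    v,u=np.nonzero(m);return (np.array([(u.min()+u.max())/2,(v.min()+v.max())/2]),len(u),u.min(),u.max(),v.min(),v.max()) if len(u) else None
cols={"red":((0,120,60),(8,255,255)),"yel":((20,120,80),(32,255,255)),"grn":((45,100,40),(85,255,255))}
for k,(lo,hi) in cols.items():
    a=bb(mk(A,lo,hi,(390,170,480,262)));b=bb(mk(B,lo,hi,(240,320,465,440)))
    print(k,a,b)
    if a and b: print("  ",two(A,a[0],B,b[0]))
def quad(m):
    h=cv2.convexHull(np.argwhere(m)[:,::-1].astype(np.int32).reshape(-1,1,2))
    for e in np.arange(2,20,.5):
        q=cv2.approxPolyDP(h,e,True)
        if len(q)<=4: return q.reshape(-1,2)
ql=quad(mk(A,(5,130,100),(18,255,255),(270,250,385,325)));print("lidA",[plane(A,*p,.02).round(3).tolist() for p in ql])
ql=quad(mk(B,(5,130,100),(18,255,255),(215,220,310,290)));print("lidB",[plane(B,*p,.02).round(3).tolist() for p in ql])
for n,c,roi in(("A",A,(165,215,255,285)),("B",B,(310,155,380,225))):
    m=mk(c,(105,120,30),(130,255,255),roi);b=bb(m);print("tub",n,b[1:])
    h=cv2.approxPolyDP(cv2.convexHull(np.argwhere(m)[:,::-1].astype(np.int32).reshape(-1,1,2)),3,True).reshape(-1,2)
    print([(p.tolist(),plane(c,*p,.065).round(3)[:2].tolist(),plane(c,*p,0).round(3)[:2].tolist()) for p in h])
for n,c,roi in(("A",A,(120,190,275,245)),("B",B,(375,145,430,245))):
    m=mk(c,(0,140,70),(8,255,255),roi)
    cc=cv2.connectedComponentsWithStats(m)
    for s,ce in zip(cc[2][1:],cc[3][1:]):
        if s[4]>15: print("red",n,s,ce)
cv2.imwrite("pics/c.png",np.hstack([cv2.resize(A["im"][165:285,365:505],(400,343),interpolation=2),cv2.resize(B["im"][310:460,235:475],(400,343)) ,]))
cv2.imwrite("pics/d.png",np.hstack([cv2.resize(A["im"][185:325,125:275],(400,373),interpolation=2),cv2.resize(B["im"][140:290,230:430],(400,373)) ,]))
E
python3 m1.py
```

```text
red (array([441.5, 216.5]), 121, np.int64(434), np.int64(449), np.int64(208), np.int64(225)) (array([355., 394.]), 489, np.int64(343), np.int64(367), np.int64(378), np.int64(410))
   (array([0.49129351, 0.32878851, 0.01972034]), np.float64(0.0002582742627433379))
yel (array([442., 200.]), 49, np.int64(436), np.int64(448), np.int64(194), np.int64(206)) (array([396., 407.]), 202, np.int64(384), np.int64(408), np.int64(394), np.int64(420))
   (array([0.42747629, 0.35178616, 0.02938985]), np.float64(0.0004474231388097069))
grn (array([452. , 230.5]), 162, np.int64(445), np.int64(459), np.int64(222), np.int64(239)) (array([313. , 389.5]), 436, np.int64(302), np.int64(324), np.int64(374), np.int64(405))
   (array([0.55830686, 0.33182372, 0.02229204]), np.float64(0.0008826991193822399))
lidA [[0.773, 0.072, 0.02], [0.787, -0.095, 0.02], [0.66, -0.105, 0.02], [0.645, 0.06, 0.02]]
lidB [[0.66, -0.108, 0.02], [0.645, 0.067, 0.02], [0.773, 0.075, 0.02], [0.788, -0.095, 0.02]]
tub A (3691, np.int64(171), np.int64(248), np.int64(220), np.int64(282))
[([248, 274], [0.701, -0.181], [0.625, -0.184]), ([176, 282], [0.705, -0.332], [0.63, -0.349]), ([171, 263], [0.641, -0.348], [0.559, -0.366]), ([173, 228], [0.507, -0.355], [0.413, -0.374]), ([243, 221], [0.503, -0.187], [0.408, -0.19])]
tub B (2921, np.int64(317), np.int64(373), np.int64(166), np.int64(224))
[([373, 169], [0.505, -0.347], [0.509, -0.472]), ([369, 224], [0.499, -0.088], [0.502, -0.185]), ([317, 220], [0.614, -0.088], [0.63, -0.185]), ([317, 197], [0.629, -0.187], [0.646, -0.294]), ([326, 166], [0.629, -0.348], [0.646, -0.473])]
red A [172 197   7  23  78] [175.14102564 207.74358974]
red A [239 205  25   8 117] [250.91452991 208.66666667]
red A [239 217  26   9 127] [254.31496063 221.08661417]
red B [401 159  11  22 186] [405.75806452 169.36021505]
red B [390 211   3  24  50] [391.28 222.66]
red B [417 213   3  23  55] [417.74545455 224.32727273]
```

View pics/c.png

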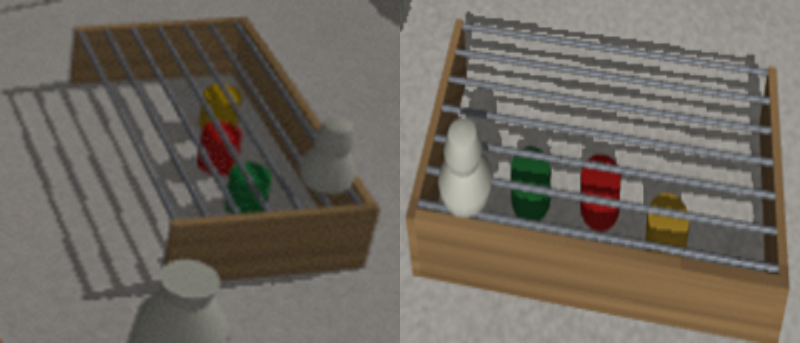

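View pics/d.png

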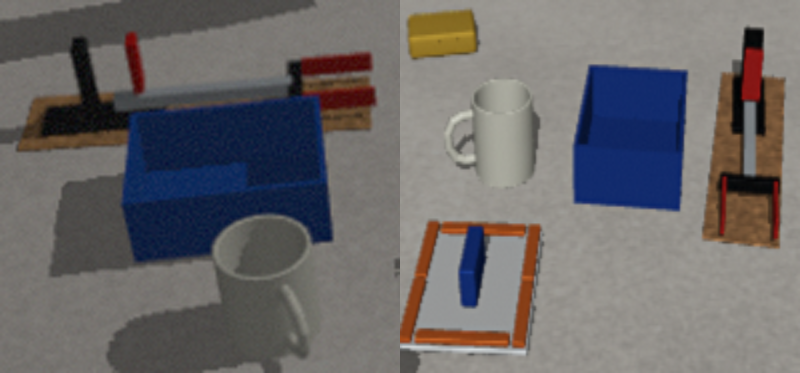

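The crops show yellow, red and green pots in a row near the rack's closed back. The rack mouth faces -y, towards the reacher's jaws. The tub's long side runs along world y.

```bash
cat > m2.py <<'E'
from h import *
A=snap("scene");B=snap("side")
print("rack top corners A",[plane(A,*p,.063).round(3)[:2].tolist() for p in((391.3,175.5),(452.5,171.3),(497,237.8),(424.5,242.7))])
print("rack top corners B",[plane(B,*p,.063).round(3)[:2].tolist() for p in((458.2,339.7),(464,434.6),(242,404),(271,318.7))])
def a(x,y):return (125+x/2.667,185+y/2.665)
def b(x,y):return (230+(x-400)/2,140+y/2.487)
print("mat A",[plane(A,*a(*p),.003).round(3)[:2].tolist() for p in((18,150),(35,97),(370,127))])
print("mat B",[plane(B,*b(*p),.003).round(3)[:2].tolist() for p in((705,238),(778,245),(785,75),(721,73))])
print("trigger top",two(A,(174.5,197.5),B,(406,154)) , "handle top A/B",two(A,a(80,40),B,b(753,30)))
for n,p in(("j1",[(250.9,208.7),(391.3,222.7)]),("j2",[(254.3,221.1),(417.7,224.3)])): print(n,plane(A,*p[0],.022).round(3))
print(plane(B,391.3,211,.031),plane(B,417.7,213,.031), plane(B,391.3,234,.02),plane(B,417.7,236,.02))
print("foot A",[plane(A,*a(*p),.011).round(3)[:2].tolist() for p in((50,113),(42,132))])
print("foot B",[plane(B,*b(*p),.011).round(3)[:2].tolist() for p in((734,133),(764,133))])
print("mug B base",plane(B,*b(503,183),0),"vase base",plane(B,215,334,0),"fig",two(A,(482,210),B,(272,368)))
E
python3 m2.py
```

```text
rack top corners A [[0.335, 0.23], [0.334, 0.413], [0.655, 0.402], [0.648, 0.223]]
rack top corners B [[0.331, 0.232], [0.336, 0.409], [0.651, 0.402], [0.647, 0.226]]
mat A [[0.46, -0.475], [0.372, -0.471], [0.473, -0.138]]
mat B [[0.467, -0.136], [0.383, -0.136], [0.368, -0.478], [0.459, -0.471]]
trigger top (array([ 0.42564632, -0.35384908,  0.10535973]), np.float64(0.009388653624652316)) handle top A/B (array([ 0.42060798, -0.40236708,  0.09358743]), np.float64(0.0021466961516868827))
j1 [ 0.385 -0.166  0.022]
j2 [ 0.445 -0.16   0.022]
[ 0.45088945 -0.20179122  0.031     ] [ 0.38803169 -0.20127504  0.031     ] [ 0.44772919 -0.12069506  0.02      ] [ 0.38796324 -0.12076138  0.02      ]
foot A [[0.414, -0.449], [0.446, -0.452]]
foot B [[0.438, -0.322], [0.399, -0.327]]
mug B base [ 0.72222031 -0.20251169  0.        ] vase base [0.75938128 0.21691911 0.        ] fig (array([0.60934763, 0.37277525, 0.11427546]), np.float64(0.0003504084668195482))
```

arm_command(series=[0,0,-7,3.5,4,0,1,0,0,-14,7.5,9,0,1,0,0,-21,11,14,0,1,0,0,-27,15,18,0,1,0,0,-27,15,20,0,1,0,0,-27,15,20,0,1,0,0,-27,15,20,0,1])

```text
t: 0.93
eef_pos: [0.4212, -0.3588, 0.2024]
ee_rot: [[1.0, -0.023, 0.002], [-0.023, -1.0, 0.003], [0.002, -0.003, -1.0]]
wrist_force: [-0.0, -0.1, -0.6]
width: 0.0867
grasp_force: 0.0
```

Run:
```python
from h import *
c=snap("wrist");cv2.imwrite("pics/w1.png",c["im"]);s=monitor.sense();print(s["eef_pos"],s["ee_rot"])
```

```text
[ 0.41982108 -0.36140735  0.20253846] [[ 9.99736048e-01 -2.29653996e-02  6.51638169e-04]
 [-2.29657670e-02 -9.99736094e-01  5.62097313e-04]
 [ 6.38557408e-04 -5.76914317e-04 -9.99999630e-01]]
```

View pics/w1.png

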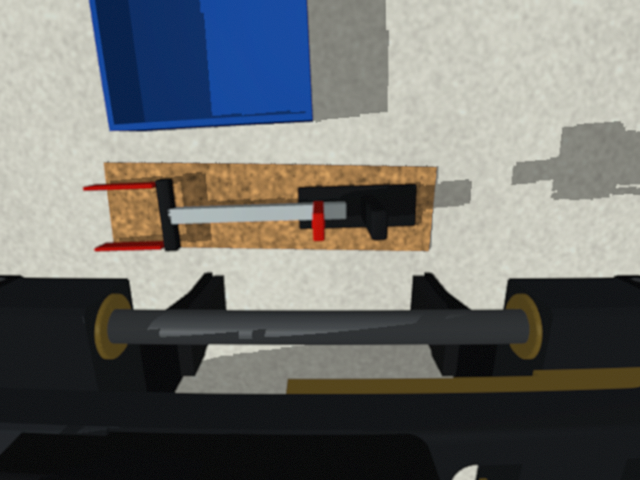

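Run:
```python
from h import *
c=snap("wrist")
def P(l,z):
    for p in l: print(p,(plane(c,*p,z)[:2]*1000).round(1))
print("mat");P([(105,162),(437,168),(432,250),(110,250)],.003)
print("foot");P([(299,187),(416,184),(415,226),(299,228)],.011)
print("head");P([(157,181),(170,180),(179,248),(165,249)],.03)
print("shaft mid at");P([(172,216),(340,210)],.03)
print("tub rim");P([(111,130),(312,121),(93,0),(305,0)],.065)
print("jaws");P([(83,188),(96,248)],.034)
```

```text
mat
(105, 162) [ 471.9 -145.1]
(437, 168) [ 457.7 -481.8]
(432, 250) [ 371.1 -481.6]
(110, 250) [ 378.4 -134.8]
foot
(299, 187) [ 442.4 -342.3]
(416, 184) [ 443.  -459.1]
(415, 226) [ 399.9 -460. ]
(299, 228) [ 400.3 -340.9]
head
(157, 181) [ 454.  -208.4]
(170, 180) [ 454.6 -221.1]
(179, 248) [ 387.2 -221.8]
(165, 249) [ 386.4 -207.5]
shaft mid at
(172, 216) [ 419.8 -218.8]
(340, 210) [ 421.9 -382. ]
tub rim
(111, 130) [ 501.4 -189.7]
(312, 121) [ 503.5 -357.7]
(93, 0) [ 600.6 -189.1]
(305, 0) [ 593.6 -354.6]
jaws
(83, 188) [ 450. -137.]
(96, 248) [ 390.  -139.2]
```

The wrist view shows the reacher lying at about (0.421, -0.387), yaw about 90°, on the mat, whose yaw is about 88°. The foot spans pixels (299–416, 184–228) and the head is near (168,215).

arm_command(series=[0,0,1,0.2,-2.6,-3,1,0,0,1,0.2,-2.6,-6.5,1,0,0,1,0.2,-2.6,-10,1,0,0,1,0.2,-2.6,-13,1,0,0,1,0.2,-2.6,-15.2,1,0,0,1,0.2,-2.6,-15.2,1,0,0,1,0.2,-2.6,-15.2,1])

```text
t: 1.62
eef_pos: [0.4181, -0.3911, 0.0492]
ee_rot: [[1.0, -0.013, -0.002], [-0.013, -1.0, 0.002], [-0.002, -0.002, -1.0]]
wrist_force: [0.3, -0.4, 0.6]
width: 0.087
grasp_force: 0.0
```

arm_command(series=[0,0,0,0,0,0,0.69,0,0,0,0,0,0,0.69,0,0,0,0,0,0,0.69,0,0,0,0,0,0,0.69,0,0,0,0,0,0,0.69,0,0,0,0,0,0,0.69])

```text
t: 2.12
eef_pos: [0.4203, -0.3905, 0.0511]
ee_rot: [[1.0, -0.011, 0.001], [-0.011, -1.0, -0.0], [0.001, 0.0, -1.0]]
wrist_force: [1.0, 3.3, 2.0]
width: 0.0616
grasp_force: 1.9
```

Run:
```python
from h import *
s=monitor.sense();print({k:np.round(s[k],4) for k in("t","eef_pos","width","grasp_force","wrist_force")})
c=snap("wrist");cv2.imwrite("pics/w2.png",c["im"])
```

```text
{'t': np.float64(2.1167), 'eef_pos': array([ 0.4203, -0.3905,  0.0511]), 'width': np.float64(0.0616), 'grasp_force': np.float64(1.8818), 'wrist_force': array([0.9977, 3.2915, 2.014 ])}
```

View pics/w2.png

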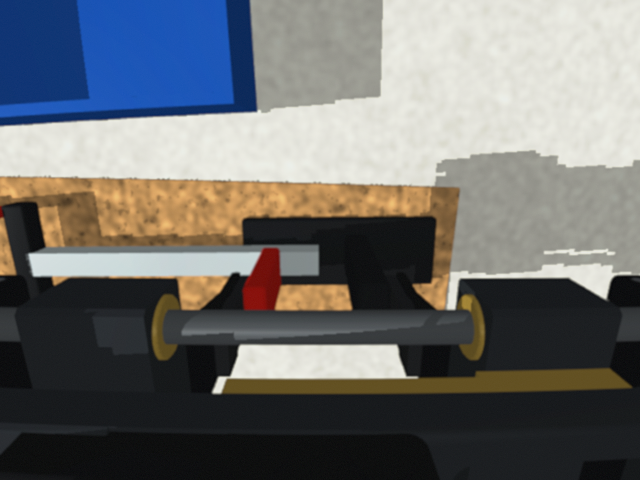

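The fingers straddle the handle at (370,270) and the trigger at (262,280), touching both lightly. I'll firm up the hold.

arm_command(series=[0,0,0,0,0,0,0.67,0,0,0,0,0,0,0.67,0,0,0,0,0,0,0.67,0,0,0,0,0,0,0.67])

```text
t: 2.5
eef_pos: [0.4201, -0.3914, 0.0509]
ee_rot: [[1.0, -0.011, 0.001], [-0.011, -1.0, -0.001], [0.001, 0.001, -1.0]]
wrist_force: [-0.5, 0.3, 5.9]
width: 0.0585
grasp_force: 12.0
```

Run:
```python
from h import *
A=snap("scene");B=snap("side")
for n,a,b in(("y",(442.7,198.5),(395.8,399.6)),("r",(442,212.5),(355,382.5)),("g",(452.5,226),(313,379))):
    print(n,plane(A,*a,.038).round(3),plane(B,*b,.038).round(3),two(A,a,B,b)[0].round(3))
    # vertical centerline of B at z=.019.. use x only
for n,uA,uB,v in(("y",442,396,407),("r",441.5,355,394),("g",452,313,389.5)):
    print(n,"B mid z19",plane(B,uB,v,.019).round(3))
```

```text
y [0.434 0.35  0.038] [0.429 0.345 0.038] [0.431 0.349 0.039]
r [0.499 0.324 0.038] [0.493 0.321 0.038] [0.495 0.324 0.038]
g [0.561 0.33  0.038] [0.559 0.323 0.038] [0.56  0.328 0.04 ]
y B mid z19 [0.427 0.344 0.019]
r B mid z19 [0.491 0.328 0.019]
g B mid z19 [0.558 0.329 0.019]
```

arm_command(series=[0,0,0,0,0,1.5,0.67,0,0,0,0,0,4,0.67,0,0,0,0.1,2,6,0.67,0,0,0,0.2,5,6,0.67,0,0,0,0.4,9,6,0.67,0,0,0,0.5,13,6,0.67,0,0,0,0.6,17,6,0.67,0,0,0,0.7,21,6,0.67,0,0,0,0.9,25,6,0.67,0,0,0,0.9,28.5,6,0.67,0,0,0,0.9,30,6,0.67,0,0,0,0.9,30,6,0.67])

```text
t: 3.6
eef_pos: [0.4276, -0.0876, 0.1091]
ee_rot: [[1.0, -0.007, -0.002], [-0.007, -1.0, 0.001], [-0.002, -0.001, -1.0]]
wrist_force: [-0.1, -0.2, -2.3]
width: 0.0586
grasp_force: 12.3
```

arm_command(series=[0,0,0,0,2,-2,0.68,0,0,0,0,4,-4,0.68,0,0,0,0,5,-5.5,0.68,0,0,0,0,5,-5.5,0.68,0,0,0,0,5,-5.5,0.68])

```text
t: 4.02
eef_pos: [0.4276, -0.0411, 0.0542]
ee_rot: [[1.0, -0.01, -0.003], [-0.01, -1.0, -0.0], [-0.003, 0.0, -1.0]]
wrist_force: [-0.0, -0.1, -2.8]
width: 0.0596
grasp_force: 12.2
```

```bash
cat > look.py <<'E'
from h import *
import sys
s=monitor.sense();print({k:np.round(s[k],4).tolist() for k in("t","eef_pos","width","grasp_force","wrist_force")})
A=snap("scene");B=snap("side")
t=sys.argv[1]; x0,y0,x1,y1=map(int,sys.argv[2].split(","));u0,v0,u1,v1=map(int,sys.argv[3].split(","))
a=A["im"][y0:y1,x0:x1];b=B["im"][v0:v1,u0:u1];H=450
f=lambda i:cv2.resize(i,(400,int(400*i.shape[0]/i.shape[1])),interpolation=2)
a,b=f(a),f(b);h=max(a.shape[0],b.shape[0])
pad=lambda i:cv2.copyMakeBorder(i,0,h-i.shape[0],0,0,0)
cv2.imwrite(f"pics/{t}.png",np.hstack([pad(a),pad(b)]));print(a.shape,b.shape)
cv2.imwrite("pics/_A.png",A["im"]);cv2.imwrite("pics/_B.png",B["im"])
E
python3 look.py l1 300,140,500,280 230,200,470,450
```

```text
{'t': 4.0167, 'eef_pos': [0.4276, -0.0411, 0.0542], 'width': 0.0596, 'grasp_force': 12.1574, 'wrist_force': [-0.0005, -0.0533, -2.7667]}
(280, 400, 3) (416, 400, 3)
```

View pics/l1.png

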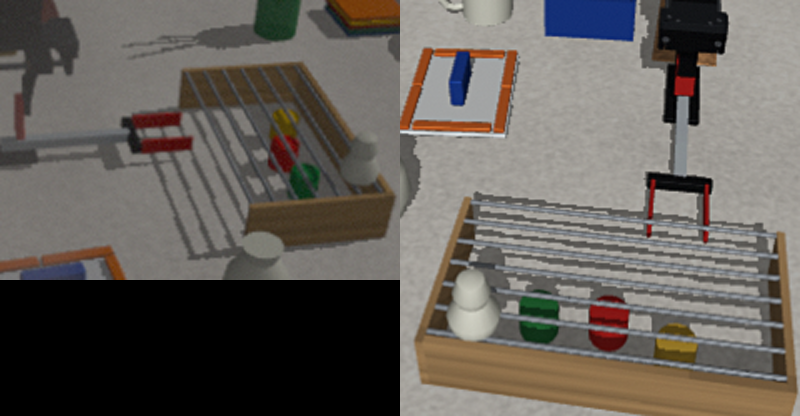

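The jaws are just at the rack mouth, level, with tips near side pixels (379,343) and (414,344).

Run:
```python
from h import *
B=snap("side")
for y0,y1 in((312,320),(322,330),(332,340)):
    m=cv2.inRange(cv2.cvtColor(B["im"],cv2.COLOR_BGR2HSV),(0,130,60),(8,255,255))[y0:y1,340:440]
    u=np.nonzero(m)[1]+340; L=u[u<397];R=u[u>397]
    z=.025
    print(y0,plane(B,L.mean(),y0+4,z).round(4)[:2],plane(B,R.mean(),y0+4,z).round(4)[:2],len(L),len(R))
```

```text
312 [0.4605 0.1541] [0.4005 0.146 ] 21 24
322 [0.4607 0.1799] [0.4013 0.1719] 20 30
332 [0.4608 0.2046] [0.4014 0.1965] 11 15
```

arm_command(series=[0,0,0,0,3,0,0.69,0,0,0,0,6,0,0.69,0,0,0,0,9,0,0.69,0,0,0,0,12,0,0.69,0,0,0,0,14.5,0,0.69,0,0,0,0,16.3,0,0.69,0,0,0,0,16.3,0,0.69,0,0,0,0,16.3,0,0.69])

```text
t: 4.83
eef_pos: [0.4299, 0.1223, 0.0564]
ee_rot: [[1.0, -0.01, 0.002], [-0.01, -1.0, -0.0], [0.002, 0.0, -1.0]]
wrist_force: [0.9, -0.4, -2.4]
width: 0.0603
grasp_force: 12.0
```

arm_command(series=[0,0,0,0,0,0,0.4,0,0,0,0,0,0,0.4,0,0,0,0,0,0,0.4,0,0,0,0,0,0,0.4,0,0,0,0,0,0,0.4,0,0,0,0,0,0,0.4])

```text
t: 5.33
eef_pos: [0.4291, 0.1218, 0.0556]
ee_rot: [[1.0, -0.012, 0.0], [-0.012, -1.0, -0.0], [0.0, 0.0, -1.0]]
wrist_force: [-1.0, -2.3, 0.7]
width: 0.0496
grasp_force: 30.0
```

```bash
python3 look.py l2 380,150,500,270 300,280,470,440
```

```text
{'t': 5.3333, 'eef_pos': [0.4291, 0.1218, 0.0556], 'width': 0.0496, 'grasp_force': 30.0323, 'wrist_force': [-1.0366, -2.2981, 0.6843]}
(400, 400, 3) (376, 400, 3)
```

View pics/l2.png

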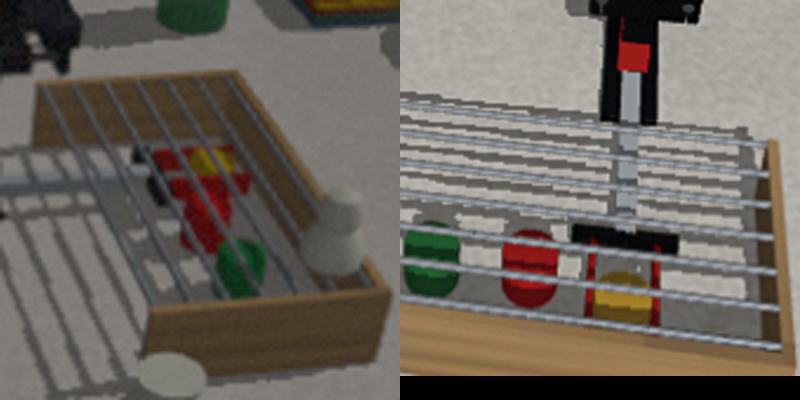

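The pot is between the jaws, with yellow showing at about (630,290) in the right crop. Next I'll pull it out slowly.

arm_command(series=[0,0,0,0,0,0.4,0.4,0,0,0,0,-1.5,0.5,0.4,0,0,0,0,-4,0.5,0.4,0,0,0,0,-7,0.5,0.4,0,0,0,0,-10,0.5,0.4,0,0,0,0,-13,0.5,0.4,0,0,0,0,-16,0.5,0.4,0,0,0,0,-18,0.5,0.4,0,0,0,0,-19,0.5,0.4,0,0,0,0,-20,0.5,0.4,0,0,0,0,-20,0.5,0.4])

```text
t: 6.35
eef_pos: [0.4289, -0.0787, 0.0604]
ee_rot: [[1.0, -0.012, 0.0], [-0.012, -1.0, -0.0], [0.0, 0.0, -1.0]]
wrist_force: [-0.1, 0.6, -2.1]
width: 0.0495
grasp_force: 30.0
```

```bash
cat > st.py <<'E'
from h import *
s=monitor.sense();print({k:np.round(s[k],4).tolist() for k in("t","eef_pos","width","grasp_force","wrist_force")})
A=snap("scene");B=snap("side")
def bb(c,lo,hi):
    return [(b[0].tolist(),b[1].round(1).tolist()) for b in blobs(c,lo,hi,30)]
for k,lo,hi in(("red",(0,120,60),(8,255,255)),("yel",(20,120,80),(32,255,255)),("grn",(45,100,40),(85,255,255))):
    print(k,"A",bb(A,lo,hi));print("   B",bb(B,lo,hi))
E
python3 st.py|cut -c1-900
```

```text
{'t': 6.35, 'eef_pos': [0.4289, -0.0787, 0.0604], 'width': 0.0495, 'grasp_force': 29.9597, 'wrist_force': [-0.0981, 0.5731, -2.1299]}
red A [([355, 198, 12, 8, 50], [360.4, 201.4]), ([359, 206, 25, 9, 129], [370.2, 209.9]), ([435, 208, 12, 18, 85], [440.2, 216.1]), ([442, 208, 7, 10, 34], [446.1, 211.7]), ([558, 328, 17, 12, 135], [566.0, 333.4])]
   B [([386, 0, 149, 96, 5881], [470.5, 42.7]), ([384, 65, 14, 24, 43], [388.7, 76.2]), ([396, 102, 36, 38, 828], [415.8, 121.4]), ([621, 176, 19, 71, 377], [630.2, 211.4]), ([630, 197, 10, 27, 42], [632.6, 209.8]), ([395, 230, 12, 15, 134], [400.7, 238.0]), ([559, 269, 81, 61, 957], [596.8, 310.6]), ([383, 295, 5, 34, 88], [385.5, 311.8]), ([407, 297, 4, 35, 94], [408.8, 313.6]), ([349, 378, 16, 4, 38], [356.8, 379.3]), ([344, 383, 24, 14, 253], [355.2, 389.8]), ([343, 398, 23, 13, 208], [353.8, 404.1]), ([49, 417, 25, 21, 382], [61.0, 427.3])]
yel A [([225, 40, 14, 10, 36], [231.5, 44.2]), ([402, 53, 19, 20, 118], [410.9, 61.1]), ([130, 70, 14, 17, 53], [137.0, 77.7]), ([475, 150, 23, 3, 37], [486.9, 150.8]), ([366, 199, 14, 7, 84], [372.
[... 480 characters left out ...]
3, 24, 7, 13, 34], [455.4, 30.2]), ([437, 26, 8, 21, 44], [440.1, 36.5]), ([193, 38, 22, 22, 267], [203.8, 49.4]), ([144, 42, 24, 22, 249], [156.6, 52.7]), ([438, 48, 9, 11, 30], [441.5, 53.1]), ([369, 55, 8, 19, 83], [372.9, 64.7]), ([436, 59, 14, 10, 41], [442.8, 63.8]), ([148, 65, 22, 21, 237], [159.6, 75.3]), ([440, 69, 10, 11, 38], [445.8, 73.1]), ([428, 127, 23, 33, 496], [438.9, 143.5]), ([445, 223, 12, 16, 98], [449.4, 231.9]), ([451, 222, 9, 12, 59], [455.6, 226.6]), ([536, 311, 15, 11, 119], [543.4, 315.9])]
   B [([302, 378, 23, 14, 244], [313.1, 384.5]), ([302, 393, 23, 13, 225], [312.6, 399.0]), ([91, 410, 24, 19, 332], [102.4, 419.0]), ([607, 448, 33, 32, 693], [626.8, 466.2])]
```

arm_command(series=[0,0,0,0,-1,3,0.4,0,0,0,1,-3,6,0.4,0,0,0,2,-6,8.5,0.4,0,0,0,3.5,-9.5,9,0.4,0,0,0,5,-13,9,0.4,0,0,0,6.3,-16.5,9,0.4,0,0,0,7.6,-20,9,0.4,0,0,0,8.9,-23.5,9,0.4,0,0,0,10.2,-27,9,0.4,0,0,0,11.5,-30.5,9,0.4,0,0,0,12.8,-34,9,0.4,0,0,0,13.8,-36,9,0.4])

```text
t: 7.45
eef_pos: [0.5679, -0.4395, 0.1494]
ee_rot: [[1.0, -0.011, -0.0], [-0.011, -1.0, -0.0], [-0.0, 0.0, -1.0]]
wrist_force: [0.6, 8.4, 1.8]
width: 0.0544
grasp_force: 4.7
```

arm_command(series=[0,0,0,0,-1,0,0.4,0,0,0,0,-1,-2,0.4,0,0,0,0,-1,-3.5,0.4,0,0,0,0,-1,-4.4,0.4,0,0,0,0,-1,-4.4,0.4,0,0,0,0,-1,-4.4,0.4])

```text
t: 7.95
eef_pos: [0.5665, -0.446, 0.1054]
ee_rot: [[1.0, -0.01, -0.002], [-0.01, -1.0, 0.002], [-0.002, -0.002, -1.0]]
wrist_force: [-0.2, -0.6, 1.5]
width: 0.036
grasp_force: 0.0
```

```bash
python3 look.py l3 130,170,290,310 290,120,450,260
```

```text
{'t': 7.95, 'eef_pos': [0.5665, -0.446, 0.1054], 'width': 0.036, 'grasp_force': 0.0, 'wrist_force': [-0.2009, -0.6074, 1.4871]}
(350, 400, 3) (350, 400, 3)
```

View pics/l3.png

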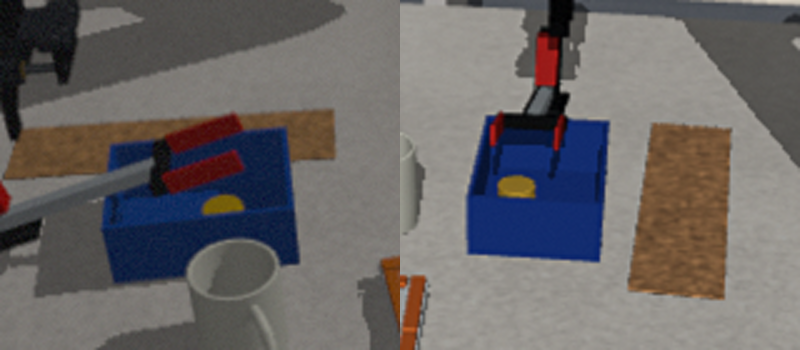

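The grip slackened over the tub. The yellow pot fell in, at about (223,205) left and (516,186) right. The reacher now leans on the tub's near wall, so I'll rise, open and look.

arm_command(series=[0,0,0,0,0,2,0.42,0,0,0,0,0,5,0.42,0,0,0,-2,0,9,0.42,0,0,0,-5,0,13,1,0,0,0,-8,0,15,1,0,0,0,-10,0,15,1,0,0,0,-10,0,15,1,0,0,0,-10,0,15,1])

```text
t: 8.72
eef_pos: [0.4666, -0.4484, 0.2591]
ee_rot: [[1.0, -0.013, 0.003], [-0.013, -1.0, -0.003], [0.003, 0.003, -1.0]]
wrist_force: [0.7, -0.2, -0.5]
width: 0.0619
grasp_force: 0.0
```

Run:
```python
from h import *
c=snap("wrist");A=snap("scene");B=snap("side")
cv2.imwrite("pics/w3.png",np.vstack([np.hstack([cv2.resize(c["im"][:320],(800,400))]),np.hstack([cv2.resize(A["im"][190:270,60:260],(500,200)),cv2.resize(B["im"][80:200,300:480],(300,200))])]))
```

View pics/w3.png

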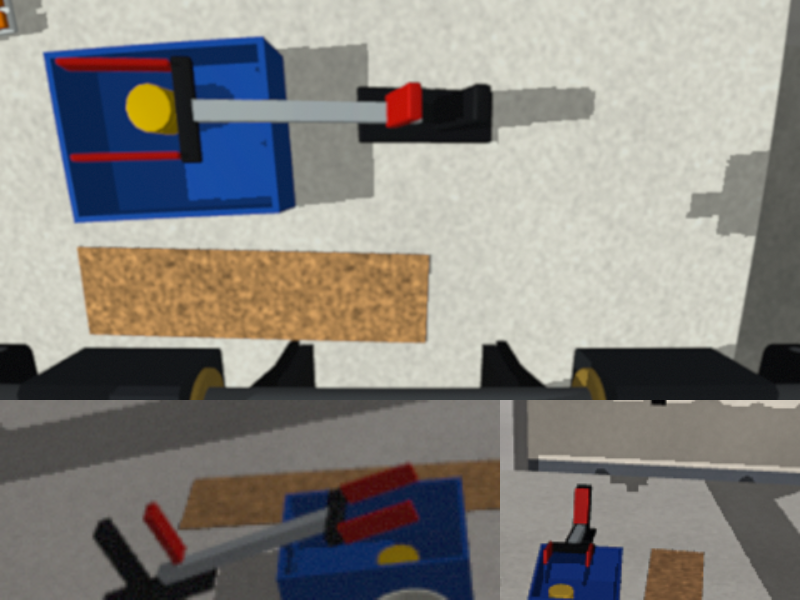

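The reacher leans with its foot's rear edge on the table and its shaft on the tub rim. Its foot is at wrist pixels (286–393, 70–113), and the pot at (120,86) is upright under the jaws.

Run:
```python
from h import *
c=snap("wrist")
s=monitor.sense();print(s["eef_pos"],s["width"])
f=lambda x,y:(x/1.25,y/1.25)
print("foot rear z5",plane(c,*f(491,141),.004),"rear inner",plane(c,*f(491,92),.004))
print("rim near",plane(c,*f(292,210),.065),plane(c,*f(264,40),.065),"far",plane(c,*f(46,52),.065),plane(c,*f(75,221),.065))
yr=plane(c,*f(491,141),.004)[1]
R=-.357
from scipy.optimize import brentq
def g(p):
    x=(.065-.013*np.cos(p))/np.sin(p)   # x+75
    return yr+x*np.cos(p)-.013*np.sin(p)-R
p=brentq(g,.08,.9);print("pitch",np.degrees(p))
W=lambda x,z:(yr+(x+.075)*np.cos(p)-z*np.sin(p),(x+.075)*np.sin(p)+z*np.cos(p))
print("grip",W(-.0015,.065),"trigtop",W(.024,.09),"handtop",W(-.025,.09),"head",W(.173,.02),"origin",W(0,0))
for x,z,n in((.173,.027,"head"),(.024,.09,"trig"),(.045,.008,"footfront")):
    y,zz=W(x,z);print(n,proj(c,[.575,y,zz])*1.25)
print("shaft x:",plane(c,*f(195,110),W(.166,.027)[1])[:2],plane(c,*f(385,112),W(.035,.027)[1])[:2])
print("head ends",plane(c,*f(180,58),W(.173,.027)[1])[:2],plane(c,*f(191,160),W(.173,.027)[1])[:2])
```

```text
[ 0.46743346 -0.44713487  0.25540965] 0.07817408391994667
foot rear z5 [ 0.56287047 -0.53019664  0.004     ] rear inner [ 0.60369924 -0.52874546  0.004     ]
rim near [ 0.50914396 -0.36388506  0.065     ] [ 0.63258979 -0.35079768  0.065     ] far [ 0.63058817 -0.18408902  0.065     ] [ 0.50350398 -0.18573519  0.065     ]
pitch 16.54122711311242
grip (np.float64(-0.4782442690394958), np.float64(0.08323581441861436)) trigtop (np.float64(-0.4609172131031072), np.float64(0.11446117482609822)) handtop (np.float64(-0.5078893541669655), np.float64(0.10051062057628442)) head (np.float64(-0.2981541964500082), np.float64(0.08977918929042834)) origin (np.float64(-0.45830050908370634), np.float64(0.02135288915787827))
head [185.43917448 120.0456452 ]
trig [417.89696925 112.92112968]
footfront [359.81373283 123.73086204]
shaft x: [ 0.58168174 -0.30681152] [ 0.58200849 -0.43811565]
head ends [ 0.61521375 -0.30073015] [ 0.54799945 -0.30109342]
```

arm_command(series=[5.5,0,0,4,-1.8,0,1,11,0,0,8,-3.6,-2,1,16.5,0,0,11.5,-5.4,-4,1,16.5,0,0,11.5,-5.4,-7,1,16.5,0,0,11.5,-5.4,-9.4,1,16.5,0,0,11.5,-5.4,-9.4,1,16.5,0,0,11.5,-5.4,-9.4,1])

```text
t: 9.5
eef_pos: [0.581, -0.4995, 0.1573]
ee_rot: [[1.0, -0.012, -0.006], [-0.009, -0.957, 0.291], [-0.009, -0.29, -0.957]]
wrist_force: [0.1, -0.0, 0.2]
width: 0.0867
grasp_force: 0.0
```

Run:
```python
from h import *
s=monitor.sense();R=np.array(s["ee_rot"]);print(s["eef_pos"],s["width"],R.round(3).tolist())
c=snap("wrist");cv2.imwrite("pics/w4.png",c["im"])
W=lambda y,z:proj(c,[.582,y,z]).round(0)
# predicted & actual red trigger
print("pred trig top",W(-.461,.1145),"handle top",W(-.508,.1005))
for b in blobs(c,(0,120,60),(8,255,255),60): print(b[0],b[1])
p=np.array([.582,-.478,.083])-s["eef_pos"];print("grip in tool",(R.T@p).round(4))
```

```text
[ 0.58099515 -0.49948968  0.15734325] 0.08670712686912674 [[1.0, -0.012, -0.006], [-0.009, -0.957, 0.291], [-0.009, -0.29, -0.957]]
pred trig top [281. 248.] handle top [357. 248.]
[ 17 186  83   8 461] [ 58.2516269  189.65726681]
[274 211  23  52 877] [284.97263398 237.25199544]
[ 33 254  79  10 657] [ 73.44748858 258.3957382 ]
grip in tool [0.0014 0.001  0.0774]
```

View pics/w4.png

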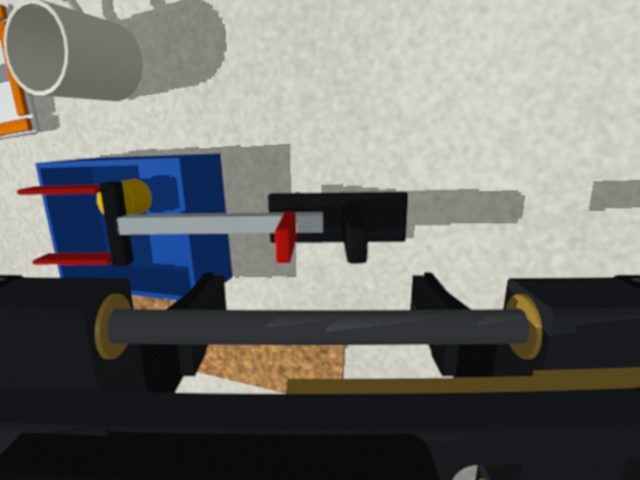

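The handle at (356,240) and trigger at (285,240) are centred between the fingers, as predicted. I'll advance along the tool axis and take hold.

arm_command(series=[0,0,0,0.1,0.9,-3,1,0,0,0,0.1,1.8,-6,1,0,0,0,0.1,2.5,-8,1,0,0,0,0.1,2.8,-9.2,1,0,0,0,0.1,2.8,-9.2,1,0,0,0,0.1,2.8,-9.2,0.9,0,0,0,0.1,2.8,-9.2,0.67,0,0,0,0.1,2.8,-9.2,0.67,0,0,0,0.1,2.8,-9.2,0.67,0,0,0,0.1,2.8,-9.2,0.67,0,0,0,0.1,2.8,-9.2,0.67,0,0,0,0.1,2.8,-9.2,0.67])

```text
t: 10.55
eef_pos: [0.583, -0.4755, 0.0714]
ee_rot: [[1.0, -0.011, 0.002], [-0.011, -0.96, 0.281], [-0.002, -0.281, -0.96]]
wrist_force: [-0.1, -5.9, 2.2]
width: 0.0594
grasp_force: 14.5
```

arm_command(series=[0,0,0,0,0,2,0.67,0,0,0,0,0,5,0.67,0,0,0,0,0,8.5,0.67,-5.5,0,0,0,0,9,0.67,-11,0,0,-1,2,9,0.67,-16.5,0,0,-2,5,9,0.67,-16.5,0,0,-3,9,9,0.67,-16.5,0,0,-4,13,9,0.67,-16.5,0,0,-5,17,9,0.67,-16.5,0,0,-6,21,9,0.67,-16.5,0,0,-7,25,9,0.67,-16.5,0,0,-8,28.5,9,0.67])

```text
t: 11.55
eef_pos: [0.501, -0.1854, 0.1592]
ee_rot: [[1.0, -0.011, -0.002], [-0.011, -1.0, 0.002], [-0.002, -0.002, -1.0]]
wrist_force: [0.6, -0.5, -1.8]
width: 0.0588
grasp_force: 12.2
```

arm_command(series=[0,0,0,-0.5,3.5,0,0.67,0,0,0,-1,7,-1,0.67,0,0,0,-1,10.5,-3,0.67,0,0,0,-1,13,-5,0.68,0,0,0,-1,14,-8,0.68,0,0,0,-1,14,-9.5,0.68,0,0,0,-1,14,-9.5,0.68,0,0,0,-1,14,-9.5,0.68])

```text
t: 12.22
eef_pos: [0.4913, -0.048, 0.0642]
ee_rot: [[1.0, -0.01, -0.004], [-0.01, -1.0, 0.001], [-0.004, -0.001, -1.0]]
wrist_force: [0.0, 0.4, -1.6]
width: 0.0596
grasp_force: 12.1
```

```bash
cat > jaw.py <<'E'
from h import *
s=monitor.sense();print({k:np.round(s[k],4).tolist() for k in("t","eef_pos","width","grasp_force","wrist_force")},np.round(s["ee_rot"],3).tolist())
A=snap("scene");B=snap("side")
cv2.imwrite("pics/_j.png",np.hstack([cv2.resize(A["im"][140:280,300:500],(400,280),interpolation=2),cv2.resize(B["im"][200:450,230:470],(400,417),interpolation=2)[:280]]))
for n,c in(("A",A),("B",B)):
    for b in blobs(c,(0,130,60),(8,255,255),25):
        x,y,w,h,a=b[0]
        if (n=="B" and 280<x<430 and 200<y) or (n=="A" and 240<x<480 and 150<y<260): print(n,b[0],b[1].round(1),plane(c,*b[1],.025).round(4)[:2])
E
python3 jaw.py
```

```text
{'t': 12.2167, 'eef_pos': [0.4913, -0.048, 0.0642], 'width': 0.0596, 'grasp_force': 12.1195, 'wrist_force': [0.0387, 0.3944, -1.615]} [[1.0, -0.01, -0.004], [-0.01, -1.0, 0.001], [-0.004, -0.001, -1.0]]
A [369 208  25   8 117] [381.  211.7] [0.454  0.1727]
A [435 208  12  18  82] [440.3 216.6] [0.4984 0.322 ]
A [444 208   5  10  28] [446.3 211.8] [0.4791 0.3459]
A [374 221  26   8 130] [386.9 224.6] [0.5136 0.1727]
B [365 233  12  19 167] [370.5 243.5] [ 0.4923 -0.0705]
B [343 300   7  28  85] [346.2 314. ] [0.5232 0.1573]
B [377 303   5  28  73] [378.7 317. ] [0.4631 0.157 ]
B [349 378  15   4  36] [356.6 379.2] [0.4911 0.304 ]
B [344 383  24  14 252] [355.1 389.8] [0.4918 0.3249]
B [343 398  23  13 208] [353.9 404. ] [0.4912 0.3517]
```

Run:
```python
from h import *
A=snap("scene");B=snap("side")
print(two(A,(386.9,224.6),B,(346.2,314)),two(A,(381,211.7),B,(378.7,317)))
def ends(c,box,ax):
    x,y,w,h=box;m=cv2.inRange(cv2.cvtColor(c["im"],cv2.COLOR_BGR2HSV),(0,130,60),(8,255,255))[y:y+h,x:x+w]
    v,u=np.nonzero(m);k=u if ax==0 else v
    return [(u[k<k.min()+5].mean()+x,v[k<k.min()+5].mean()+y),(u[k>k.max()-5].mean()+x,v[k>k.max()-5].mean()+y)]
for ba,b_ in(((374,221,26,8),(343,300,7,28)),((369,208,25,8),(377,303,5,28))):
    a=ends(A,ba,0);b=ends(B,b_,1)
    for i in(0,1): print(i,two(A,a[i],B,b[i]))
```

```text
(array([0.52327153, 0.16829835, 0.03376474]), np.float64(0.003356565333729056)) (array([0.46414015, 0.16814006, 0.03374277]), np.float64(0.003488357607221385))
0 (array([0.52502161, 0.13979487, 0.03661016]), np.float64(0.004191756017510185))
1 (array([0.52460663, 0.19406744, 0.03371711]), np.float64(0.003422353579744561))
0 (array([0.46582958, 0.14026405, 0.03667772]), np.float64(0.0052185816529260595))
1 (array([0.46472663, 0.19493915, 0.03299646]), np.float64(0.0030018418998394073))
```

arm_command(series=[0,0,0,0,1,-1,0.69,0,0,0,-0.1,4,-1,0.69,0,0,0,-0.1,7,-1,0.69,0,0,0,-0.1,10,-1,0.69,0,0,0,-0.1,13,-1,0.69,0,0,0,-0.1,15.5,-1,0.69,0,0,0,-0.1,15.5,-1,0.69,0,0,0,-0.1,15.5,-1,0.69])

```text
t: 13.08
eef_pos: [0.4917, 0.1077, 0.0553]
ee_rot: [[1.0, -0.008, 0.0], [-0.008, -1.0, 0.0], [0.0, -0.0, -1.0]]
wrist_force: [0.1, -0.1, -2.8]
width: 0.0603
grasp_force: 11.6
```

arm_command(series=[0,0,0,0,0,0,0.4,0,0,0,0,0,0,0.4,0,0,0,0,0,0,0.4,0,0,0,0,0,0,0.4,0,0,0,0,0,0,0.4,0,0,0,0,0,0,0.4])

```text
t: 13.58
eef_pos: [0.492, 0.1057, 0.0555]
ee_rot: [[1.0, -0.012, 0.0], [-0.012, -1.0, -0.0], [0.0, 0.0, -1.0]]
wrist_force: [0.5, -2.0, -1.3]
width: 0.0492
grasp_force: 30.0
```

```bash
python3 st.py | grep -A1 -E "^\{|red"|cut -c1-1000
```

```text
{'t': 13.5833, 'eef_pos': [0.492, 0.1057, 0.0555], 'width': 0.0492, 'grasp_force': 29.9891, 'wrist_force': [0.4743, -1.9999, -1.2777]}
red A [([123, 0, 9, 9, 30], [127.3, 3.0]), ([358, 0, 12, 5, 36], [363.8, 1.8]), ([378, 0, 11, 17, 32], [383.2, 10.1]), ([312, 18, 12, 12, 38], [317.1, 24.3]), ([354, 49, 37, 11, 178], [372.7, 53.3]), ([367, 197, 6, 23, 70], [368.9, 208.1]), ([433, 208, 14, 19, 96], [440.2, 216.4]), ([442, 208, 15, 14, 69], [448.6, 214.0]), ([558, 328, 17, 12, 140], [566.1, 333.4])]
   B [([346, 0, 294, 144, 13917], [482.3, 59.7]), ([349, 8, 137, 83, 2013], [416.7, 45.6]), ([475, 8, 25, 20, 247], [487.2, 18.4]), ([351, 148, 46, 42, 1207], [376.1, 169.5]), ([552, 256, 88, 74, 2049], [592.1, 305.2]), ([359, 280, 15, 24, 200], [366.0, 295.2]), ([340, 383, 31, 15, 326], [354.6, 389.7]), ([337, 398, 32, 15, 301], [353.2, 404.4]), ([49, 417, 25, 21, 381], [61.0, 427.4])]
```

arm_command(series=[0,0,0,0,0,0.4,0.4,0,0,0,0,-1.5,0.5,0.4,0,0,0,0,-4,0.5,0.4,0,0,0,0,-7,0.5,0.4,0,0,0,0,-10,0.5,0.4,0,0,0,0,-13,0.5,0.4,0,0,0,0,-16,0.5,0.4,0,0,0,0,-18,0.5,0.4,0,0,0,0,-19,0.5,0.4,0,0,0,0,-19,0.5,0.4])

```text
t: 14.52
eef_pos: [0.492, -0.0855, 0.0606]
ee_rot: [[1.0, -0.014, 0.001], [-0.014, -1.0, -0.001], [0.001, 0.001, -1.0]]
wrist_force: [0.5, 0.1, -2.5]
width: 0.0493
grasp_force: 29.9
```

Run:
```python
from h import *
A=snap("scene");B=snap("side")
for n,c,x0,y0,x1,y1 in(("A",A,330,180,480,240),("B",B,330,260,420,420)):
    m=cv2.inRange(cv2.cvtColor(c["im"],cv2.COLOR_BGR2HSV),np.array((0,120,60)),np.array((8,255,255)))[y0:y1,x0:x1]
    st=cv2.connectedComponentsWithStats(m);print(n,[(s+[x0,y0,0,0,0]).tolist() for s in st[2][1:] if s[4]>20])
for n,c in(("A",A),("B",B)):
    for b in blobs(c,(20,120,80),(32,255,255),25):
        x,y,w,h,a=b[0]
        if (n=="A" and 165<x<260 and 200<y<290) or (n=="B" and 310<x<380 and 150<y<230): print("yel",n,b[0],plane(c,*b[1],.043).round(3))
cv2.imwrite("pics/_o.png",B["im"])
```

```text
A [[358, 212, 29, 19, 306]]
B [[349, 292, 29, 36, 675]]
yel A [211 248  16   8  90] [ 0.586 -0.247  0.043]
yel B [330 191  14   8 102] [ 0.588 -0.241  0.043]
```

arm_command(series=[0,0,0,0,-1,3,0.4,0,0,0,0.5,-3,6,0.4,0,0,0,1,-6,8.5,0.4,0,0,0,1.5,-9.5,9,0.4,0,0,0,2,-13.5,9,0.4,0,0,0,2.5,-17.5,9,0.4,0,0,0,3,-21.5,9,0.4,0,0,0,3.5,-25.5,9,0.4,0,0,0,4,-29.5,9,0.4,0,0,0,4.5,-33.5,9,0.4,0,0,0,5,-37.5,9,0.4,0,0,0,5.3,-41,9,0.4])

```text
t: 15.62
eef_pos: [0.5461, -0.4941, 0.1496]
ee_rot: [[1.0, -0.009, 0.0], [-0.009, -1.0, 0.001], [0.0, -0.001, -1.0]]
wrist_force: [0.3, 0.2, -2.5]
width: 0.0497
grasp_force: 29.9
```

arm_command(series=[0,0,0,0,-2.5,0,0.4,0,0,0,0,-4.4,0,0.4,0,0,0,0,-4.4,-2,0.4,0,0,0,0,-4.4,-3.5,0.4,0,0,0,0,-4.4,-4,0.4,0,0,0,0,-4.4,-4,0.4,0,0,0,0,-4.4,-4,0.4])

```text
t: 16.2
eef_pos: [0.5453, -0.5357, 0.1096]
ee_rot: [[1.0, -0.009, -0.001], [-0.009, -1.0, 0.002], [-0.001, -0.002, -1.0]]
wrist_force: [0.7, 3.6, -4.8]
width: 0.0492
grasp_force: 29.9
```

```bash
cat > tub.py <<'E'
from h import *
s=monitor.sense();print({k:np.round(s[k],4).tolist() for k in("t","eef_pos","width","grasp_force","wrist_force")})
A=snap("scene");B=snap("side")
for k,lo,hi in(("red",(0,120,60),(8,255,255)),("yel",(20,120,80),(32,255,255)),("grn",(45,100,40),(85,255,255))):
  for n,c in(("A",A),("B",B)):
    for b in blobs(c,lo,hi,20):
        x,y,w,h,a=b[0]
        if (n=="A" and 165<x<260 and 190<y<290) or (n=="B" and 310<x<380 and 130<y<230): print(k,n,b[0],plane(c,*b[1],.043).round(3)[:2])
cv2.imwrite("pics/tub%d.png"%(s["t"]*100),np.hstack([cv2.resize(A["im"][170:310,130:290],(400,350),interpolation=2),cv2.resize(B["im"][120:260,290:450],(400,350),interpolation=2)]))
E
python3 tub.py
```

```text
{'t': 16.2, 'eef_pos': [0.5453, -0.5357, 0.1096], 'width': 0.0492, 'grasp_force': 29.91, 'wrist_force': [0.6975, 3.5961, -4.8183]}
red A [173 222  32  22 406] [ 0.499 -0.321]
red B [348 161  20  20 312] [ 0.549 -0.375]
yel A [211 248  16   8  88] [ 0.586 -0.247]
yel B [330 191  14   8 103] [ 0.588 -0.241]
```

Run:
```python
from h import *
s=monitor.sense();print(s["wrist_force"],s["eef_pos"])
A=snap("scene");B=snap("side")
f=lambda c,x0,y0,x1,y1:np.argwhere(cv2.inRange(cv2.cvtColor(c["im"],cv2.COLOR_BGR2HSV),np.array((0,120,60)),np.array((8,255,255)))[y0:y1,x0:x1]).mean(0)[::-1]+[x0,y0]
print(two(A,f(A,170,215,210,250),B,f(B,340,155,375,185)))
```

```text
[ 0.25898852 -0.26315689 -3.21802826] [ 0.54553398 -0.53646102  0.11095159]
(array([ 0.54527073, -0.31279757,  0.07699994]), np.float64(0.0018745920137370684))
```

arm_command(series=[0,0,0,0,0,0,0.68,0,0,0,0,0,0,0.68,0,0,0,0,0,0,0.68,0,0,0,0,0,0,0.68,0,0,0,0,0,0,0.68,0,0,0,0,0,2,0.68,0,0,0,0,0,5,0.68,0,0,0,0,0,5,0.68])

```text
t: 17.07
eef_pos: [0.5469, -0.5404, 0.1676]
ee_rot: [[1.0, -0.011, 0.006], [-0.011, -1.0, -0.008], [0.006, 0.008, -1.0]]
wrist_force: [1.9, -1.9, 1.1]
width: 0.0596
grasp_force: 12.2
```

```bash
python3 tub.py
```

```text
{'t': 17.0667, 'eef_pos': [0.5469, -0.5404, 0.1676], 'width': 0.0596, 'grasp_force': 12.2457, 'wrist_force': [1.876, -1.8572, 1.0821]}
red A [167 202  31   9 183] [ 0.375 -0.346]
red A [183 240  16  17 190] [ 0.564 -0.313]
red B [343 140   5  19  51] [ 0.594 -0.503]
red B [367 141   4  20  43] [ 0.525 -0.5  ]
red B [350 179  13  18 208] [ 0.543 -0.283]
yel A [211 248  16   8  86] [ 0.586 -0.247]
yel B [330 191  14   8 102] [ 0.588 -0.241]
```

arm_command(series=[0,0,0,0,3,0,0.67,0,0,0,0.2,7,0,0.67,0,0,0,0.4,11,0,0.67,0,0,0,0.6,15,0,0.67,0,0,0,0.8,19,0,0.67,0,0,0,1,23,0,0.67,0,0,0,1.1,27,0,0.67,0,0,0,1.1,31,0,0.67,0,0,0,1.1,35,0,0.67,0,0,0,1.1,39,0,0.67,0,0,0,1.1,43,-1,0.67,0,0,0,1.1,46,-3,0.67])

```text
t: 18.17
eef_pos: [0.5564, -0.0749, 0.1311]
ee_rot: [[1.0, -0.01, 0.003], [-0.01, -1.0, 0.0], [0.003, -0.0, -1.0]]
wrist_force: [1.2, -0.5, -2.6]
width: 0.0588
grasp_force: 12.3
```

arm_command(series=[0,0,0,0,2,-2,0.68,0,0,0,0,3,-5,0.68,0,0,0,0,3,-7,0.68,0,0,0,0,3,-7,0.68,0,0,0,0,3,-7,0.68])

```text
t: 18.58
eef_pos: [0.5538, -0.0472, 0.0583]
ee_rot: [[1.0, -0.011, -0.004], [-0.011, -1.0, 0.001], [-0.004, -0.001, -1.0]]
wrist_force: [1.2, 0.1, -2.5]
width: 0.0592
grasp_force: 12.1
```

```bash
python3 jaw.py; python3 st.py | grep -A1 grn | grep -oE "\(\[(30|31|44|45)[^)]*\)"; python3 tub.py
```

```text
{'t': 18.5833, 'eef_pos': [0.5538, -0.0472, 0.0583], 'width': 0.0592, 'grasp_force': 12.1193, 'wrist_force': [1.2179, 0.0503, -2.5371]} [[1.0, -0.011, -0.004], [-0.011, -1.0, 0.001], [-0.004, -0.001, -1.0]]
A [375 223  26   9 136] [388. 227.] [0.524  0.1728]
A [381 237  27   9 145] [393.8 240.9] [0.5829 0.1718]
B [335 228  12  24 167] [340.8 243.4] [ 0.5575 -0.0623]
B [308 299   8  25  84] [312.2 311.5] [0.5866 0.1592]
B [341 303   6  25  74] [343.9 315. ] [0.5271 0.1606]
([453, 13, 9, 26, 97], [457.2, 26.3])
([445, 223, 11, 16, 97], [449.3, 231.8])
([451, 222, 9, 12, 61], [455.7, 226.8])
([302, 378, 23, 14, 243], [313.0, 384.4])
([302, 393, 23, 13, 225], [312.6, 399.0])
{'t': 18.7833, 'eef_pos': [0.5566, -0.0484, 0.0616], 'width': 0.0587, 'grasp_force': 12.1138, 'wrist_force': [0.867, -0.3731, -2.0155]}
red A [183 240  15  18 176] [ 0.565 -0.314]
red B [359 189   4   7  25] [ 0.53  -0.262]
red B [334 228  13  23 164] [ 0.557 -0.041]
```

```bash
python3 st.py | grep -A1 yel
python3 - <<'E'
from h import *
A=cv2.imread
c=snap("scene");b=snap("side")
cv2.imwrite("pics/y.png",np.hstack([cv2.resize(c["im"][170:310,130:290],(400,350),interpolation=2),cv2.resize(b["im"][120:280,270:430],(400,350),interpolation=2)]))
E
```

```text
yel A [([216, 37, 24, 23, 295], [227.8, 47.3]), ([168, 40, 24, 23, 250], [180.8, 50.3]), ([400, 53, 21, 21, 286], [410.5, 62.8]), ([126, 67, 23, 22, 238], [137.1, 77.4]), ([475, 150, 22, 3, 38], [485.9, 150.8]), ([532, 284, 15, 11, 128], [539.2, 289.1]), ([66, 344, 44, 54, 1736], [86.8, 370.4])]
   B [([234, 144, 34, 20, 568], [250.5, 153.3]), ([130, 434, 25, 22, 408], [141.9, 444.3])]
```

View pics/y.png

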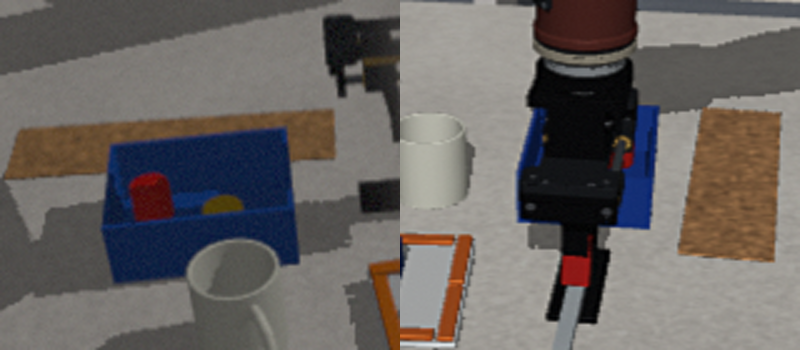

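Both pots are still in the tub: red at (150,195) and yellow, now in shadow, at (222,205). I'll go in for the green.

arm_command(series=[0,0,0,0.1,1,-0.6,0.69,0,0,0,0.1,4,-0.6,0.69,0,0,0,0.1,7,-0.6,0.69,0,0,0,0.1,10,-0.6,0.69,0,0,0,0.1,13,-0.6,0.69,0,0,0,0.1,15.6,-0.6,0.69,0,0,0,0.1,15.6,-0.6,0.69,0,0,0,0.1,15.6,-0.6,0.69])

```text
t: 19.75
eef_pos: [0.5562, 0.1102, 0.0539]
ee_rot: [[1.0, -0.008, -0.001], [-0.008, -1.0, 0.0], [-0.001, -0.0, -1.0]]
wrist_force: [0.1, -0.7, -2.1]
width: 0.0603
grasp_force: 12.0
```

arm_command(series=[0,0,0,0,0,0,0.4,0,0,0,0,0,0,0.4,0,0,0,0,0,0,0.4,0,0,0,0,0,0,0.4,0,0,0,0,0,0,0.4,0,0,0,0,0,0,0.4])

```text
t: 20.25
eef_pos: [0.5569, 0.1075, 0.0544]
ee_rot: [[1.0, -0.012, 0.0], [-0.012, -1.0, -0.0], [0.0, 0.0, -1.0]]
wrist_force: [-0.7, -0.9, -1.8]
width: 0.0494
grasp_force: 30.0
```

Gripped, at the same width as before. Pull it out and check.

arm_command(series=[0,0,0,0,0,0.4,0.4,0,0,0,0,-1.5,0.5,0.4,0,0,0,0,-4,0.5,0.4,0,0,0,0,-7,0.5,0.4,0,0,0,0,-10,0.5,0.4,0,0,0,0,-13,0.5,0.4,0,0,0,0,-16,0.5,0.4,0,0,0,0,-18,0.5,0.4,0,0,0,0,-19,0.5,0.4,0,0,0,0,-19,0.5,0.4])

```text
t: 21.08
eef_pos: [0.5569, -0.0839, 0.0596]
ee_rot: [[1.0, -0.014, 0.001], [-0.014, -1.0, -0.001], [0.001, 0.001, -1.0]]
wrist_force: [-0.2, 0.9, -3.7]
width: 0.0492
grasp_force: 29.9
```

```bash
python3 st.py | grep -A1 -E "grn|\{'t'" | grep -oE "\(\[(28|29|30|31|32|33|36|37|38|39|44|45)[^)]*\)|.'t.*"
```

```text
{'t': 21.0833, 'eef_pos': [0.5569, -0.0839, 0.0596], 'width': 0.0492, 'grasp_force': 29.9044, 'wrist_force': [-0.1838, 0.8644, -3.6564]}
([303, 6, 9, 8, 33], [306.8, 9.0])
([364, 228, 8, 7, 39], [367.8, 231.1])
([368, 236, 27, 10, 154], [380.9, 240.7])
([452, 13, 11, 26, 116], [457.0, 26.4])
([368, 55, 9, 19, 98], [372.5, 64.2])
([372, 227, 15, 10, 129], [378.8, 231.8])
([319, 294, 20, 27, 451], [328.0, 306.5])
```

arm_command(series=[0,0,0,0,-1,3,0.4,0,0,0,0,-3,6,0.4,0,0,0,-0.4,-6,8.5,0.4,0,0,0,-0.6,-9.5,9,0.4,0,0,0,-0.8,-13,9,0.4,0,0,0,-1,-16.5,9,0.4,0,0,0,-1.2,-20,9,0.4,0,0,0,-1.4,-24,9,0.4,0,0,0,-1.6,-28,9,0.4,0,0,0,-1.8,-32,9,0.4,0,0,0,-1.9,-34.5,9,0.4,0,0,0,-1.9,-36,9,0.4])

```text
t: 22.18
eef_pos: [0.5378, -0.4436, 0.1489]
ee_rot: [[1.0, -0.012, -0.0], [-0.012, -1.0, -0.0], [-0.0, 0.0, -1.0]]
wrist_force: [0.1, 0.8, -3.5]
width: 0.0493
grasp_force: 29.9
```

arm_command(series=[0,0,0,0,0,-1.5,0.4,0,0,0,0,0,-3,0.4,0,0,0,0,0,-3.8,0.4,0,0,0,0,0,-3.8,0.4,0,0,0,0,0,-3.8,0.4])

```text
t: 22.6
eef_pos: [0.5378, -0.4391, 0.11]
ee_rot: [[1.0, -0.009, -0.002], [-0.009, -1.0, 0.003], [-0.002, -0.003, -1.0]]
wrist_force: [0.4, -0.9, -3.2]
width: 0.0497
grasp_force: 29.9
```

```bash
python3 tub.py
```

```text
{'t': 22.6, 'eef_pos': [0.5378, -0.4391, 0.11], 'width': 0.0497, 'grasp_force': 29.8874, 'wrist_force': [0.3901, -0.8898, -3.176]}
red A [237 217   9   8  47] [ 0.466 -0.191]
red A [216 218   8   8  35] [ 0.464 -0.248]
red A [215 227  32  10 174] [ 0.511 -0.219]
red A [183 240  16  18 182] [ 0.566 -0.314]
red B [359 136  10  13 114] [ 0.546 -0.557]
red B [346 178   5  20  31] [ 0.566 -0.284]
red B [363 179   4  21  38] [ 0.522 -0.279]
yel A [211 248  16   8  88] [ 0.586 -0.247]
yel B [330 191  14   8 102] [ 0.588 -0.241]
grn A [223 217  16  11 144] [ 0.471 -0.219]
grn B [348 180  16  20 280] [ 0.543 -0.273]
```

arm_command(series=[0,0,0,0,-0.6,0,0.4,0,0,0,0,-0.6,0,0.4,0,0,0,0,-0.6,0,0.68,0,0,0,0,-0.6,0,0.68,0,0,0,0,-0.6,0,0.68,0,0,0,0,-0.6,0,0.68,0,0,0,0,-0.6,0,0.68,0,0,0,0,-0.6,2,0.68,0,0,0,0,-0.6,5,0.68,0,0,0,0,-0.6,5,0.68])

```text
t: 23.53
eef_pos: [0.5403, -0.4502, 0.1683]
ee_rot: [[1.0, -0.011, 0.007], [-0.011, -1.0, -0.007], [0.007, 0.007, -1.0]]
wrist_force: [1.8, -1.7, -0.8]
width: 0.0593
grasp_force: 12.3
```

```bash
python3 tub.py
```

```text
{'t': 23.5333, 'eef_pos': [0.5403, -0.4502, 0.1683], 'width': 0.0593, 'grasp_force': 12.253, 'wrist_force': [1.837, -1.6966, -0.8287]}
red A [207 196  30  10 184] [ 0.365 -0.242]
red A [205 210  32  10 212] [ 0.433 -0.243]
red A [183 240  15  18 188] [ 0.565 -0.313]
red B [342 155   5  20  42] [ 0.588 -0.411]
red B [367 157   4  20  35] [ 0.519 -0.408]
red B [350 179  13  18 206] [ 0.543 -0.283]
yel A [211 248  17   8  90] [ 0.586 -0.247]
yel B [330 191  14   8 102] [ 0.588 -0.241]
grn A [220 235  17  19 233] [ 0.558 -0.224]
grn B [348 196  14   4  44] [ 0.542 -0.232]
```

arm_command(series=[0,0,0,-3,2,0,0.67,0,0,-0.5,-6,4,0,0.67,0,0,-1,-9,6,0,0.67,0,0,-1,-12,7.9,0,0.67,0,0,-1,-12.1,7.9,-3,0.67,0,0,-1,-12.1,7.9,-6,0.67,0,0,-1,-12.1,7.9,-8,0.67,0,0,-1,-12.1,7.9,-8,0.67,0,0,-1,-12.1,7.9,-8,0.67])

```text
t: 24.38
eef_pos: [0.4153, -0.367, 0.0791]
ee_rot: [[1.0, -0.029, -0.003], [-0.029, -1.0, 0.004], [-0.003, -0.004, -1.0]]
wrist_force: [-0.7, 0.0, -2.2]
width: 0.059
grasp_force: 12.3
```

Run:
```python
from h import *
s=monitor.sense();print({k:np.round(s[k],4).tolist() for k in("t","eef_pos","ee_rot","width","grasp_force","wrist_force")})
A=snap("scene");B=snap("side");c=snap("wrist")
for n,cc in(("A",A),("B",B)):
    m=cv2.inRange(cv2.cvtColor(cc["im"],cv2.COLOR_BGR2HSV),np.array((8,70,60)),np.array((20,200,220)))
    m[:150 if n=="B" else 180]=0; m[(245 if n=="A" else 250):]=0; 
    if n=="A": m[:,280:]=0
    else: m[:,:375]=0;m[:,440:]=0
    h=cv2.convexHull(np.argwhere(m)[:,::-1].astype(np.int32).reshape(-1,1,2))
    print(n,[(p.tolist(),(plane(cc,*p,.003)[:2]*1000).round().tolist()) for p in cv2.approxPolyDP(h,3,True).reshape(-1,2)])
cv2.imwrite("pics/z.png",np.vstack([np.hstack([cv2.resize(A["im"][180:250,120:280],(400,175),interpolation=2),cv2.resize(B["im"][140:260,340:480],(400,343),interpolation=2)[168:]]),cv2.resize(c["im"],(560,420))[:, :].__class__(0) if 0 else cv2.copyMakeBorder(cv2.resize(c["im"],(560,420)),0,0,0,240,0)]))
```

```text
{'t': 24.3833, 'eef_pos': [0.4153, -0.367, 0.0791], 'ee_rot': [[0.9996, -0.0285, -0.0033], [-0.0285, -0.9996, 0.004], [-0.0035, -0.0039, -1.0]], 'width': 0.059, 'grasp_force': 12.2549, 'wrist_force': [-0.665, 0.043, -2.2196]}
A [([263, 232], [469.0, -140.0]), ([138, 241], [462.0, -459.0]), ([17, 236], [390.0, -802.0]), ([0, 180], [56.0, -978.0]), ([50, 180], [91.0, -796.0]), ([263, 218], [406.0, -136.0])]
B [([421, 171], [372.0, -472.0]), ([419, 239], [383.0, -134.0]), ([381, 235], [471.0, -138.0]), ([391, 169], [457.0, -473.0])]
```

View pics/z.png

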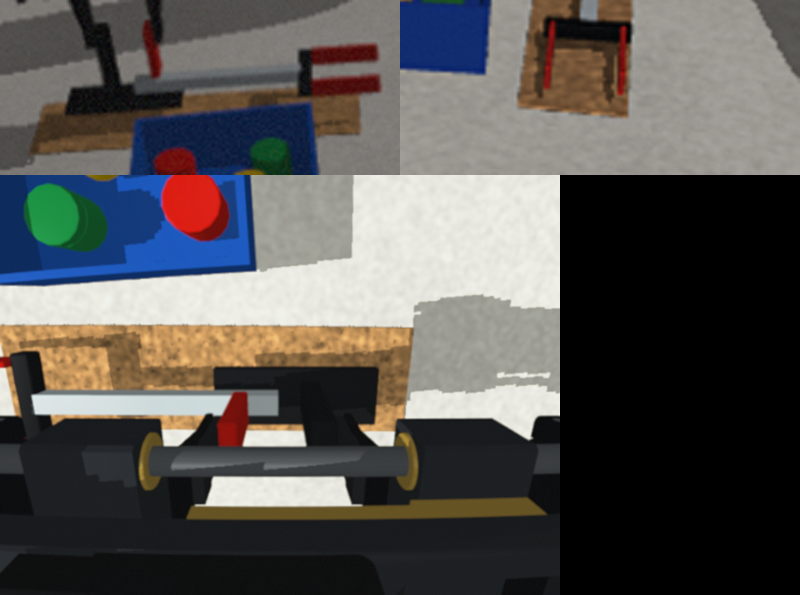

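All three pots stand upright in the tub, with green at (50,215) and red at (195,205) in the wrist view. The reacher is aligned above the mat.

arm_command(series=[0,0,0,0,0,0,0.67,0,0,0,0,-0.2,-1,0.67,0,0,0,0,-0.2,-1.8,0.67,0,0,0,0,-0.2,-2.3,0.67,0,0,0,0,-0.2,-2.3,0.67,0,0,0,0,-0.2,-2.3,0.67,0,0,0,0,-0.2,-2.3,0.67])

```text
t: 25.12
eef_pos: [0.4167, -0.3704, 0.0579]
ee_rot: [[1.0, -0.028, -0.0], [-0.028, -1.0, 0.001], [-0.0, -0.001, -1.0]]
wrist_force: [0.6, -0.3, -3.4]
width: 0.0586
grasp_force: 12.2
```

arm_command(series=[0,0,0,0.1,0,-0.3,0.67,0,0,0,0.1,0,-0.5,0.67,0,0,0,0.1,0,-0.6,0.67,0,0,0,0.1,0,-0.7,0.67,0,0,0,0.1,0,-0.7,0.67,0,0,0,0.1,0,-0.7,0.67])

```text
t: 25.62
eef_pos: [0.4187, -0.3712, 0.0537]
ee_rot: [[1.0, -0.028, 0.001], [-0.028, -1.0, -0.001], [0.001, 0.001, -1.0]]
wrist_force: [-2.7, 4.7, 13.0]
width: 0.0587
grasp_force: 10.2
```

arm_command(series=[0,0,0,0,0,0.1,0.69,0,0,0,0,0,0.1,0.75,0,0,0,0,0,0.1,0.85,0,0,0,0,0,0.1,1,0,0,0,0,0,0.1,1,0,0,0,0,0,0.1,1,0,0,0,0,0,2,1,0,0,0,0,0,5,1,0,0,0,0,0,9,1,0,0,0,0,0,13,1,0,0,0,0,0,15,1,0,0,0,0,0,15,1])

```text
t: 26.62
eef_pos: [0.4203, -0.3737, 0.2082]
ee_rot: [[1.0, -0.029, 0.007], [-0.029, -1.0, -0.009], [0.007, 0.008, -1.0]]
wrist_force: [1.0, -0.4, 0.8]
width: 0.0872
grasp_force: 0.0
```

Run:
```python
from h import *
s=monitor.sense();print({k:np.round(s[k],4).tolist() for k in("t","eef_pos","width","wrist_force")})
c=snap("wrist");im=c["im"][:270];cv2.imwrite("pics/w5.png",im)
hsv=cv2.cvtColor(im,cv2.COLOR_BGR2HSV)
def hull(m):
    n,l,st,_=cv2.connectedComponentsWithStats(m);i=1+np.argmax(st[1:,4])
    return cv2.approxPolyDP(cv2.convexHull(np.argwhere(l==i)[:,::-1].astype(np.int32).reshape(-1,1,2)),4,True).reshape(-1,2)
print("mat",[(p.tolist(),(plane(c,*p,.003)[:2]*1000).round(1).tolist()) for p in hull(cv2.inRange(hsv,(8,60,60),(22,255,255)))])
print("black",[(p.tolist(),(plane(c,*p,.011)[:2]*1000).round(1).tolist()) for p in hull(cv2.inRange(hsv[:262],(0,0,0),(180,90,50)))])
for b in blobs(dict(im=im),(0,120,60),(8,255,255),60): print(b[0],[(plane(c,x,y,.034)[:2]*1000).round(1).tolist() for x,y in((b[0][0],b[0][1]+b[0][3]/2),(b[0][0]+b[0][2],b[0][1]+b[0][3]/2))])
# lid
A=snap("scene");B=snap("side")
def mk(c,roi):
    m=cv2.inRange(cv2.cvtColor(c["im"],cv2.COLOR_BGR2HSV),(5,130,100),(18,255,255));r=m*0;x0,y0,x1,y1=roi;r[y0:y1,x0:x1]=m[y0:y1,x0:x1];return r
for n,cc,roi in(("A",A,(270,250,385,325)),("B",B,(215,220,310,290))):
    v=np.argwhere(mk(cc,roi))[:,::-1].astype(np.int32).reshape(-1,1,2)
    q=cv2.approxPolyDP(cv2.convexHull(v),6,True).reshape(-1,2);P=np.array([plane(cc,*p,.02)[:2] for p in q]);print("lid",n,P.round(3).tolist(),P.mean(0))
```

```text
{'t': 26.6167, 'eef_pos': [0.4203, -0.3737, 0.2082], 'width': 0.0872, 'wrist_force': [1.029, -0.4183, 0.8136]}
mat [([411, 248], [373.1, -474.4]), ([152, 247], [382.6, -194.0]), ([91, 181], [455.9, -139.0]), ([89, 165], [472.4, -139.7]), ([416, 166], [460.7, -476.5])]
black [([381, 231], [395.1, -440.1]), ([346, 244], [382.0, -403.3]), ([293, 231], [397.8, -348.2]), ([269, 206], [424.9, -324.8]), ([269, 194], [437.3, -325.5]), ([380, 192], [436.1, -438.4])]
[ 230   53   43   45 1494] [[547.9, -299.7], [546.6, -338.1]]
[ 56 182  72   7 409] [[455.8, -121.9], [453.1, -193.5]]
[274 206  18  40 527] [[409.1, -331.4], [408.5, -349.0]]
[ 66 240  69   9 507] [[396.4, -120.2], [394.4, -191.4]]
lid A [[0.778, 0.062], [0.791, -0.105], [0.665, -0.117], [0.651, 0.049]] [ 0.72111697 -0.027629  ]
lid B [[0.664, -0.116], [0.649, 0.055], [0.779, 0.062], [0.791, -0.107]] [ 0.72071205 -0.02664633]
```

arm_command(series=[0,0,7,2.5,2.8,0,0.9,0,0,14,5,5.6,0,0.5,0,0,21,7.5,8.4,0,0.5,0,0,28,10,11.2,0,0.5,0,0,35,12.5,14,0,0.5,0,0,42,15,16.8,0,0.5,0,0,49,17.5,19.6,0,0.5,0,0,56,20,22.4,0,0.5,0,0,63,22.5,25.2,0,0.5,0,0,70,25,28,0,0.5,0,0,77,27.5,31,0,0.5,0,0,84,30,34.7,0,0.5])

```text
t: 27.77
eef_pos: [0.7158, -0.0252, 0.1977]
ee_rot: [[0.128, 0.992, -0.005], [0.992, -0.128, 0.0], [-0.0, -0.005, -1.0]]
wrist_force: [0.5, -0.8, 0.8]
width: 0.044
grasp_force: 0.0
```

arm_command(series=[0,0,7,0,0,0,0.5,0,0,12.3,0,0,0,0.5,0,0,12.3,0,0,0,0.5,0,0,12.3,0,0,0,0.5,0,0,12.3,0,0,0,0.5])

```text
t: 28.18
eef_pos: [0.7153, -0.0266, 0.1997]
ee_rot: [[-0.078, 0.997, -0.002], [0.997, 0.078, 0.0], [0.001, -0.002, -1.0]]
wrist_force: [0.4, -0.6, 0.5]
width: 0.0435
grasp_force: 0.0
```

```bash
cat > lid.py <<'E'
from h import *
s=monitor.sense();print({k:np.round(s[k],4).tolist() for k in("t","eef_pos","ee_rot","width","wrist_force")})
c=snap("wrist");cv2.imwrite("pics/lid.png",c["im"])
hsv=cv2.cvtColor(c["im"],cv2.COLOR_BGR2HSV)
m=cv2.inRange(hsv,(5,130,100),(18,255,255))
for b in blobs(c,(5,130,100),(18,255,255),150): print("orange",b[0])
v=np.argwhere(m)[:,::-1].astype(np.int32).reshape(-1,1,2)
q=cv2.approxPolyDP(cv2.convexHull(v),6,True).reshape(-1,2);P=np.array([plane(c,*p,.02)[:2] for p in q]);print("hull",q.tolist(),P.round(4).tolist(),P.mean(0))
for b in blobs(c,(100,90,30),(130,255,255),200):
    cnt=np.argwhere(b[2])[:,::-1].astype(np.float32)
    h=cv2.approxPolyDP(cv2.convexHull(cnt.astype(np.int32).reshape(-1,1,2)),4,True).reshape(-1,2)
    print("blue",b[0],[(p.tolist(),plane(c,*p,.054)[:2].round(4).tolist()) for p in h])
E
python3 lid.py
```

```text
{'t': 28.1833, 'eef_pos': [0.7153, -0.0266, 0.1997], 'ee_rot': [[-0.078, 0.997, -0.0025], [0.997, 0.078, 0.0003], [0.0005, -0.0024, -1.0]], 'width': 0.0435, 'wrist_force': [0.4459, -0.5938, 0.5015]}
orange [ 256  125   16   88 1165]
orange [ 274  125  104   14 1445]
orange [ 379  124   17   88 1190]
orange [260 217  15  79 811]
orange [377 216  15  64 741]
orange [ 28 283  31  25 603]
orange [ 279  282   87   14 1064]
hull [[395, 125], [388, 279], [364, 294], [61, 386], [28, 283], [257, 125]] [[0.7807, 0.0604], [0.7935, -0.0919], [0.7706, -0.1105], [0.4334, -0.2563], [0.4121, -0.1286], [0.6529, 0.0502]] [ 0.64053671 -0.07945578]
blue [ 317  179   19   80 1432] [([333, 180], [0.7262, 0.0087]), ([334, 256], [0.7333, -0.0604]), ([321, 258], [0.7216, -0.0633]), ([317, 182], [0.7124, 0.0059])]
```

arm_command(series=[0,0,0,0.7,-0.1,-4,0.5,0,0,0,0.7,-0.1,-8,0.5,0,0,0,0.7,-0.1,-12,0.5,0,0,0,0.7,-0.1,-15,0.5,0,0,0,0.7,-0.1,-17.2,0.5,0,0,0,0.7,-0.1,-17.2,0.5,0,0,0,0.7,-0.1,-17.2,0,0,0,0,0.7,-0.1,-17.2,0,0,0,0,0.7,-0.1,-17.2,0,0,0,0,0.7,-0.1,-17.2,0,0,0,0,0.7,-0.1,-17.2,0])

```text
t: 29.15
eef_pos: [0.7237, -0.0276, 0.0318]
ee_rot: [[-0.081, 0.997, 0.001], [0.997, 0.081, -0.001], [-0.001, 0.001, -1.0]]
wrist_force: [-5.2, -1.1, 4.9]
width: 0.0182
grasp_force: 2.7
```

arm_command(series=[0,0,0,0,0,0,0,0,0,0,0,0,2,0,0,0,0,0,0,5,0,0,0,0,0,0,9,0,0,0,0,0,0,13,0,0,0,0,0,0,13,0,0,0,0,0,0,13,0])

```text
t: 29.73
eef_pos: [0.7258, -0.0275, 0.1644]
ee_rot: [[-0.081, 0.997, 0.008], [0.997, 0.081, -0.001], [-0.002, 0.008, -1.0]]
wrist_force: [-0.0, 0.8, -3.7]
width: 0.0164
grasp_force: 30.0
```

```bash
python3 lid.py
```

```text
{'t': 29.7333, 'eef_pos': [0.7258, -0.0275, 0.1644], 'ee_rot': [[-0.0814, 0.9966, 0.0084], [0.9967, 0.0814, -0.0011], [-0.0018, 0.0083, -1.0]], 'width': 0.0164, 'wrist_force': [-0.0431, 0.7532, -3.7291]}
orange [ 221  111  195   28 5388]
orange [ 187  112   38  158 4077]
orange [ 413  112   37  158 4122]
orange [ 41 342  25  34 468]
hull [[449, 113], [433, 278], [52, 388], [36, 300], [189, 112]] [[0.8299, 0.0719], [0.8402, -0.0754], [0.4649, -0.2304], [0.4618, -0.1296], [0.6134, 0.0546]] [ 0.64204189 -0.06179016]
blue [ 299  211   39  100 3716] [([334, 310], [0.7474, -0.0985]), ([299, 308], [0.7174, -0.099]), ([299, 230], [0.7127, -0.0304]), ([308, 211], [0.7187, -0.0144]), ([327, 211], [0.7337, -0.0131]), ([334, 217], [0.7397, -0.0175])]
blue [  55  344   74   48 2426] [([123, 346], [0.5634, -0.1494]), ([128, 374], [0.5659, -0.1785]), ([106, 391], [0.5436, -0.1994]), ([56, 390], [0.495, -0.2036]), ([56, 379], [0.4967, -0.1912]), ([94, 344], [0.537, -0.15])]
blue [301 344  35  19 646] [([334, 360], [0.752, -0.1475]), ([305, 362], [0.7263, -0.1516]), ([301, 345], [0.7216, -0.1346]), ([334, 344], [0.7505, -0.1314])]
```

arm_command(series=[0,0,0,0,0,4,0,0,0,0,-1,-2,8,0,0,0,0,-2.5,-5,11,0,0,0,0,-4,-8,13.5,0,0,0,0,-5.5,-11,13.5,0,0,0,0,-7.2,-14.4,13.5,0,0,0,0,-9,-18,13.5,0,0,0,0,-11,-21.5,13.5,0,0,0,0,-13,-25,13.5,0,0,0,0,-15,-28,13.5,0,0,0,0,-15.9,-29.3,13.5,0,0,0,0,-15.9,-29.3,13.5,0])

```text
t: 30.78
eef_pos: [0.5607, -0.3232, 0.291]
ee_rot: [[-0.076, 0.997, -0.005], [0.997, 0.076, 0.002], [0.002, -0.005, -1.0]]
wrist_force: [0.0, 0.1, -3.3]
width: 0.0165
grasp_force: 30.0
```

arm_command(series=[0,0,0,0,0,0,0,0,0,0,0,0,0,0,0,0,0,0,0,0,0,0,0,0,0,0,0,0])

```text
t: 31.12
eef_pos: [0.5648, -0.3187, 0.2938]
ee_rot: [[-0.084, 0.997, -0.0], [0.997, 0.084, 0.001], [0.001, -0.0, -1.0]]
wrist_force: [0.2, 0.4, -3.3]
width: 0.0164
grasp_force: 30.0
```

```bash
cat > rim.py <<'E'
from h import *
import sys,pickle
s=monitor.sense();print({k:np.round(s[k],4).tolist() for k in("t","eef_pos","ee_rot","width")})
c=snap("wrist");cv2.imwrite(f"pics/rim{sys.argv[1]}.png",c["im"]);pickle.dump(c,open(f"rim{sys.argv[1]}.pkl","wb"))
for b in blobs(c,(100,110,20),(130,255,255),200):
    h=cv2.approxPolyDP(cv2.convexHull(np.argwhere(b[2])[:,::-1].astype(np.int32).reshape(-1,1,2)),3,True).reshape(-1,2)
    print("blue",b[0],[(p.tolist(),plane(c,*p,.065)[:2].round(4).tolist(),plane(c,*p,0)[:2].round(4).tolist()) for p in h])
for b in blobs(c,(5,130,100),(18,255,255),150):
    x,y,w,h,a=b[0];print("orange",b[0])
E
python3 rim.py 1
```

```text
{'t': 31.1167, 'eef_pos': [0.5648, -0.3187, 0.2938], 'ee_rot': [[-0.0835, 0.9965, -0.0005], [0.9965, 0.0835, 0.0008], [0.0008, -0.0004, -1.0]], 'width': 0.0164}
blue [ 268   70  126   37 3929] [([393, 78], [0.6315, -0.183], [0.6429, -0.173]), ([390, 106], [0.632, -0.2107], [0.6434, -0.2051]), ([268, 106], [0.5052, -0.2216], [0.4965, -0.2177]), ([268, 70], [0.5032, -0.1863], [0.4943, -0.1768])]
blue [ 299  212   39   99 3648] [([333, 310], [0.5947, -0.4472], [0.6002, -0.479]), ([299, 308], [0.5539, -0.4481], [0.5529, -0.48]), ([299, 232], [0.5472, -0.3542], [0.5452, -0.3713]), ([306, 212], [0.5533, -0.3306], [0.5523, -0.3439]), ([330, 212], [0.58, -0.3283], [0.5832, -0.3413]), ([334, 218], [0.5851, -0.3348], [0.5891, -0.3487]), ([337, 308], [0.5992, -0.4442], [0.6055, -0.4755])]
blue [301 344  35  19 641] [([335, 357], [0.6034, -0.5114], [0.6103, -0.5533]), ([331, 362], [0.5991, -0.519], [0.6053, -0.5621]), ([303, 361], [0.564, -0.5205], [0.5647, -0.5638]), ([301, 345], [0.5599, -0.498], [0.5599, -0.5378]), ([333, 344], [0.5992, -0.4932], [0.6054, -0.5323])]
orange [ 179   28   49   47 1926]
orange [ 210   32   41   74 1343]
orange [ 170   83   55  187 6078]
orange [ 221  111  195   28 5352]
orange [ 413  112   38  158 4160]
orange [170 222  14  30 300]
```

arm_command(series=[0,0,0,0,-4,0,0,0,0,0,0,-8,0,0,0,0,0,0,-12,0,0,0,0,0,0,-15,0,0,0,0,0,0,-15,0,0,0,0,0,0,-15,0,0,0,0,0,0,-15,0,0])

```text
t: 31.75
eef_pos: [0.5646, -0.4693, 0.2938]
ee_rot: [[-0.082, 0.997, -0.0], [0.997, 0.082, 0.001], [0.001, -0.0, -1.0]]
wrist_force: [-0.3, 0.5, -2.8]
width: 0.0167
grasp_force: 30.0
```

```bash
python3 rim.py 2
```

```text
{'t': 31.75, 'eef_pos': [0.5646, -0.4693, 0.2938], 'ee_rot': [[-0.0821, 0.9966, -0.0003], [0.9966, 0.0821, 0.0012], [0.0012, -0.0002, -1.0]], 'width': 0.0167}
blue [  272     0   133   101 10612] [([404, 0], [0.6333, -0.2599], [0.6449, -0.2382]), ([394, 96], [0.6348, -0.351], [0.6467, -0.3438]), ([376, 100], [0.6166, -0.3567], [0.6256, -0.3503]), ([280, 94], [0.5168, -0.3591], [0.5101, -0.3531]), ([272, 88], [0.5082, -0.3539], [0.5001, -0.3471]), ([274, 0], [0.5054, -0.271], [0.4969, -0.2511])]
blue [ 299  212   39   99 3647] [([333, 310], [0.5943, -0.5978], [0.5998, -0.6295]), ([299, 308], [0.5534, -0.5985], [0.5525, -0.6304]), ([299, 232], [0.5469, -0.5047], [0.5449, -0.5217]), ([306, 212], [0.5531, -0.4811], [0.552, -0.4944]), ([333, 214], [0.5833, -0.4808], [0.587, -0.4941]), ([337, 308], [0.5988, -0.5947], [0.605, -0.626])]
blue [301 344  35  19 643] [([335, 357], [0.6029, -0.6619], [0.6097, -0.7037]), ([331, 362], [0.5986, -0.6695], [0.6047, -0.7125]), ([305, 362], [0.5661, -0.6722], [0.5671, -0.7157]), ([301, 345], [0.5594, -0.6484], [0.5593, -0.6882]), ([334, 344], [0.5999, -0.6436], [0.6063, -0.6826])]
orange [ 170    0   21   63 1099]
orange [ 208    0   41  106 3136]
orange [169  72  14  41 468]
orange [ 221  111  195   28 5382]
orange [ 168  112   57  158 5174]
orange [ 413  112   38  158 4114]
```

Run:
```python
from h import *
import pickle
c=pickle.load(open("rim2.pkl","rb"));s=monitor.sense();T=np.array(s["eef_pos"])
im=c["im"];m=cv2.inRange(cv2.cvtColor(im,cv2.COLOR_BGR2HSV),(5,130,100),(18,255,255))
m[:112]=0;m[:,:186]=0;m[:,455:]=0
def edge(pts): 
    vx,vy,x,y=cv2.fitLine(np.float32(pts),cv2.DIST_HUBER,0,.01,.01).ravel();return vx,vy,x,y
def isect(a,b):
    A=np.array([[a[0],-b[0]],[a[1],-b[1]]]);t=np.linalg.solve(A,[b[2]-a[2],b[3]-a[3]])[0];return a[2]+t*a[0],a[3]+t*a[1]
top=edge([(u,np.nonzero(m[:,u])[0].min()) for u in range(240,400,4)])
rt=edge([(np.nonzero(m[v])[0].max(),v) for v in range(125,255,4)])
lf=edge([(np.nonzero(m[v])[0].min(),v) for v in range(125,255,4)])
a=isect(top,lf);b=isect(top,rt);print(a,b)
for dz in(-.006,-.010,-.014):
    z=T[2]+dz
    A=plane(c,*a,z)[:2]-T[:2];B=plane(c,*b,z)[:2]-T[:2];l2=plane(c,lf[2]+lf[0]*100*np.sign(lf[1]),lf[3]+abs(lf[1])*100,z)[:2]-T[:2];r2=plane(c,rt[2]+rt[0]*100*np.sign(rt[1]),rt[3]+abs(rt[1])*100,z)[:2]-T[:2]
    d=B-A;ang=np.degrees(np.arctan2(d[1],d[0]));e=np.array([d[1],-d[0]])/np.linalg.norm(d)
    print(dz,"width",np.linalg.norm(d),"ang",ang,"side ang",np.degrees(np.arctan2(*(A-l2)[::-1])),np.degrees(np.arctan2(*(B-r2)[::-1])),"centre rel TCP",(A+B)/2+e*.086)
```

```text
(np.float32(185.27399), np.float32(112.0)) (np.float32(449.86093), np.float32(112.0))
-0.006 width 0.12721767641735976 ang 4.7627873774012635 side ang 95.45166390210628 94.74970982798631 centre rel TCP [ 0.00075678 -0.00290359]
-0.01 width 0.12992354037145454 ang 4.762787377401263 side ang 95.45166390210622 94.74970982798627 centre rel TCP [ 0.00073161 -0.00267036]
-0.014 width 0.13262940432554923 ang 4.762787377401264 side ang 95.45166390210628 94.74970982798631 centre rel TCP [ 0.00070645 -0.00243713]
```

arm_command(series=[0,0,-1,0.1,4,0,0,0,0,-2,0.2,8,0,0,0,0,-3.5,0.3,12,-2,0,0,0,-3.5,0.4,16,-5,0,0,0,-3.5,0.4,19,-9,0,0,0,-3.5,0.4,20.3,-13,0,0,0,-3.5,0.4,20.3,-15.5,0,0,0,-3.5,0.4,20.3,-17,0,0,0,-3.5,0.4,20.3,-17.5,0,0,0,-3.5,0.4,20.3,-17.5,0,0,0,-3.5,0.4,20.3,-17.5,0,0,0,-3.5,0.4,20.3,-17.5,0])

```text
t: 32.8
eef_pos: [0.57, -0.2683, 0.1226]
ee_rot: [[-0.02, 1.0, 0.004], [1.0, 0.021, -0.003], [-0.003, 0.004, -1.0]]
wrist_force: [0.0, -0.1, -2.5]
width: 0.0173
grasp_force: 30.0
```

arm_command(series=[0,0,0,0,0,0,0,0,0,0,0,0,0,0])

```text
t: 32.97
eef_pos: [0.5692, -0.2682, 0.1214]
ee_rot: [[-0.02, 1.0, 0.003], [1.0, 0.02, -0.002], [-0.002, 0.003, -1.0]]
wrist_force: [0.7, -0.5, -3.5]
width: 0.0165
grasp_force: 30.0
```

Run:
```python
from h import *
s=monitor.sense();print({k:np.round(s[k],4).tolist() for k in("t","eef_pos","ee_rot","wrist_force","width")})
```

```text
{'t': 32.9667, 'eef_pos': [0.5692, -0.2682, 0.1214], 'ee_rot': [[-0.0199, 0.9998, 0.0028], [0.9998, 0.02, -0.0018], [-0.0018, 0.0028, -1.0]], 'wrist_force': [0.7096, -0.4992, -3.4772], 'width': 0.0165}
```

arm_command(series=[0,0,0,-0.1,0.2,-0.8,0,0,0,0,-0.1,0.2,-1.6,0,0,0,0,-0.1,0.2,-2.1,0,0,0,0,-0.1,0.2,-2.5,0,0,0,0,-0.1,0.2,-2.8,0,0,0,0,-0.1,0.2,-3.1,0,0,0,0,-0.1,0.2,-3.1,0,0,0,0,-0.1,0.2,-3.1,0])

```text
t: 33.63
eef_pos: [0.5671, -0.2652, 0.0888]
ee_rot: [[-0.02, 1.0, -0.0], [1.0, 0.02, 0.0], [0.0, -0.0, -1.0]]
wrist_force: [-2.8, 2.7, 1.7]
width: 0.017
grasp_force: 30.0
```

arm_command(series=[0,0,0,0,0,-0.2,0,0,0,0,0,0,-0.4,0,0,0,0,0,0,-0.4,0,0,0,0,0,0,-0.4,0])

```text
t: 33.97
eef_pos: [0.5672, -0.2653, 0.0885]
ee_rot: [[-0.021, 1.0, -0.0], [1.0, 0.021, -0.0], [-0.0, -0.0, -1.0]]
wrist_force: [-12.9, 7.3, 21.9]
width: 0.0166
grasp_force: 30.0
```

```bash
cat > lidpos.py <<'E'
from h import *
s=monitor.sense();print({k:np.round(s[k],4).tolist() for k in("t","eef_pos","wrist_force")})
A=snap("scene");B=snap("side");Q={}
for n,c,(x0,y0,x1,y1) in(("A",A,(150,190,280,290)),("B",B,(290,130,385,240))):
    m=cv2.inRange(cv2.cvtColor(c["im"],cv2.COLOR_BGR2HSV),(5,150,90),(16,255,255));r=m*0;r[y0:y1,x0:x1]=m[y0:y1,x0:x1]
    nn,l,st,_=cv2.connectedComponentsWithStats(r);r=np.isin(l,[i for i in range(1,nn) if st[i,4]>15])
    h=cv2.approxPolyDP(cv2.convexHull(np.argwhere(r)[:,::-1].astype(np.int32).reshape(-1,1,2)),5,True).reshape(-1,2)
    for z in(.077,.079): P=np.array([plane(c,*p,z)[:2] for p in h]);print(n,z,h.tolist(),P.round(3).tolist(),P.mean(0).round(4))
E
python3 lidpos.py
```

```text
{'t': 33.9667, 'eef_pos': [0.5672, -0.2653, 0.0885], 'wrist_force': [-12.8676, 7.2606, 21.9209]}
A 0.077 [[244, 216], [246, 249], [170, 256], [174, 223]] [[0.499, -0.183], [0.63, -0.182], [0.631, -0.349], [0.504, -0.351]] [ 0.5661 -0.2662]
A 0.079 [[244, 216], [246, 249], [170, 256], [174, 223]] [[0.502, -0.183], [0.633, -0.182], [0.634, -0.348], [0.507, -0.35]] [ 0.5689 -0.2658]
B 0.077 [[374, 164], [371, 198], [317, 195], [325, 162]] [[0.503, -0.352], [0.501, -0.179], [0.627, -0.176], [0.632, -0.347]] [ 0.5658 -0.2634]
B 0.079 [[374, 164], [371, 198], [317, 195], [325, 162]] [[0.503, -0.348], [0.501, -0.175], [0.627, -0.172], [0.631, -0.343]] [ 0.5655 -0.2598]
```

arm_command(series=[0,0,0,0,0,0.4,0,0,0,0,0,0,0.4,0,0,0,0,0,0,0.4,0.3,0,0,0,0,0,0.4,0.4,0,0,0,0,0,0.4,0.4,0,0,0,0,0,3,0.4,0,0,0,0,0,6,0.4,0,0,0,0,0,6,0,0,0,0,0,0,6,0,0,0,0,0,0,6,0,0,0,0,0,0,6,0])

```text
t: 34.98
eef_pos: [0.5663, -0.2647, 0.1428]
ee_rot: [[-0.02, 1.0, -0.002], [1.0, 0.02, 0.001], [0.001, -0.002, -1.0]]
wrist_force: [-0.1, -0.0, 0.5]
width: 0.0159
grasp_force: 0.0
```

```bash
python3 lid.py; python3 lidpos.py
```

```text
{'t': 34.9833, 'eef_pos': [0.5663, -0.2647, 0.1428], 'ee_rot': [[-0.0204, 0.9998, -0.0019], [0.9998, 0.0204, 0.0012], [0.0012, -0.0019, -1.0]], 'width': 0.0159, 'wrist_force': [-0.061, -0.0443, 0.5165]}
orange [ 102   62   66   67 3847]
orange [ 151   65   57  214 8120]
orange [ 218  119   27  125 2514]
orange [ 245  118  152   22 3268]
orange [ 396  119   27  125 2517]
orange [ 104  144   29  164 2764]
orange [227 250  20  29 542]
orange [394 250  21  29 545]
orange [297 345  43  12 499]
hull [[422, 120], [412, 278], [338, 356], [125, 367], [102, 62], [204, 67]] [[0.6466, -0.1788], [0.6499, -0.3107], [0.5883, -0.3894], [0.3864, -0.4078], [0.3985, -0.1399], [0.4777, -0.1434]] [ 0.52455439 -0.26165382]
blue [ 306  197   31  114 3228] [([333, 310], [0.5803, -0.3259]), ([307, 309], [0.5597, -0.3254]), ([306, 210], [0.5579, -0.2459]), ([312, 197], [0.5621, -0.2361]), ([328, 197], [0.5738, -0.2359]), ([334, 208], [0.5784, -0.2439])]
{'t': 35.0333, 'eef_pos': [0.5662, -0.2647, 0.1427], 'wrist_force': [-0.0931, -0.4606, 0.0813]}
A 0.077 [[244, 216], [246, 249], [170, 256], [174, 223]] [[0.499, -0.183], [0.63, -0.182], [0.631, -0.349], [0.504, -0.351]] [ 0.5661 -0.2662]
A 0.079 [[244, 216], [246, 249], [170, 256], [174, 223]] [[0.502, -0.183], [0.633, -0.182], [0.634, -0.348], [0.507, -0.35]] [ 0.5689 -0.2658]
B 0.077 [[374, 165], [371, 198], [317, 195], [325, 162]] [[0.503, -0.347], [0.501, -0.179], [0.627, -0.176], [0.632, -0.347]] [ 0.5657 -0.262 ]
B 0.079 [[374, 165], [371, 198], [317, 195], [325, 162]] [[0.503, -0.343], [0.501, -0.175], [0.627, -0.172], [0.631, -0.343]] [ 0.5654 -0.2584]
```

arm_command(series=[0,0,0,-3,-2.4,0,0,0,0,0,-5.7,-4.7,-1,0,0,0,0,-5.7,-4.7,-3.5,0,0,0,0,-5.7,-4.7,-5.2,0,0,0,0,-5.7,-4.7,-6,0,0,0,0,-5.7,-4.7,-6.4,0,0,0,0,-5.7,-4.7,-6.8,0,0,0,0,-5.7,-4.7,-7.1,0,0,0,0,-5.7,-4.7,-7.2,0,0,0,0,-5.7,-4.7,-7.2,0])

```text
t: 35.97
eef_pos: [0.5107, -0.3122, 0.0729]
ee_rot: [[-0.021, 1.0, 0.001], [1.0, 0.021, -0.001], [-0.001, 0.001, -1.0]]
wrist_force: [-0.7, 0.3, 0.7]
width: 0.0001
grasp_force: 0.0
```

arm_command(series=[0,0,0,0,0,-0.2,0,0,0,0,0,0,-0.3,0,0,0,0,0,0,-0.3,0,0,0,0,0,0,-0.3,0])

```text
t: 36.3
eef_pos: [0.5102, -0.3122, 0.0694]
ee_rot: [[-0.02, 1.0, 0.0], [1.0, 0.02, -0.0], [-0.0, 0.0, -1.0]]
wrist_force: [0.5, -0.6, 0.0]
width: 0.0006
grasp_force: 0.0
```

arm_command(series=[0,0,0,0,0,-0.1,0,0,0,0,0,0,-0.2,0,0,0,0,0,0,-0.3,0,0,0,0,0,0,-0.3,0])

```text
t: 36.63
eef_pos: [0.5099, -0.3121, 0.066]
ee_rot: [[-0.02, 1.0, -0.0], [1.0, 0.02, 0.0], [0.0, -0.0, -1.0]]
wrist_force: [-1.2, -0.9, 0.2]
width: 0.0006
grasp_force: 0.0
```

Run:
```python
from h import *
A=snap("scene");B=snap("side");c=snap("wrist")
cv2.imwrite("pics/f.png",np.vstack([np.hstack([cv2.resize(A["im"][190:290,150:280],(400,300),interpolation=2),cv2.resize(B["im"][120:240,290:430],(400,300),interpolation=2)]),np.hstack([cv2.resize(c["im"],(400,300)),cv2.resize(A["im"][170:310,130:490],(400,300))])]))
```

```text
(no output)
```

View pics/f.png

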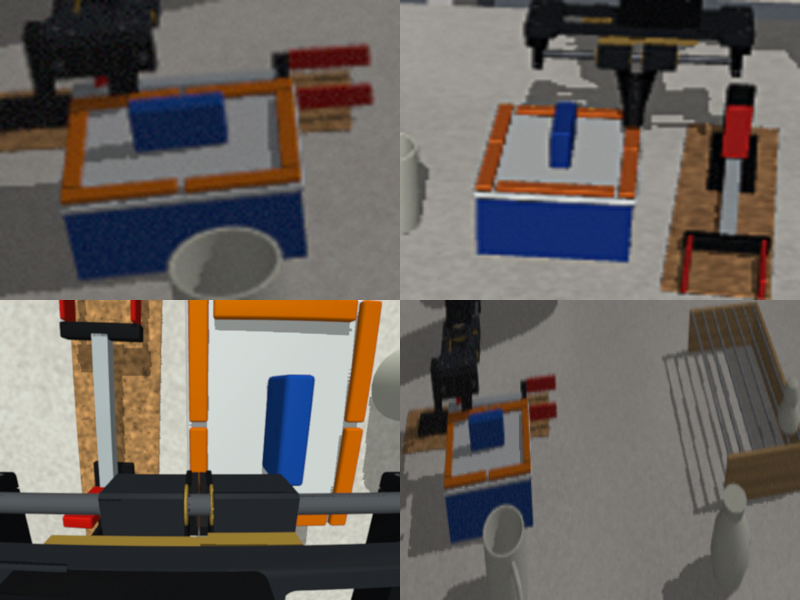

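Run:
```python
from h import *
A=snap("scene");B=snap("side");c=snap("wrist");s=monitor.sense();T=np.array(s["eef_pos"]);print(T,s["wrist_force"])
print("tip B",proj(B,T),"crop",(proj(B,T)-[290,120])*[2.857,2.5]+[400,0]," A crop",(proj(A,T)-[150,190])*[3.077,3.0])
# wrist: lip0 and lip1 edges near seam; crop coords*1.6, v=(y-300)*1.6
m=cv2.inRange(cv2.cvtColor(c["im"],cv2.COLOR_BGR2HSV),(5,130,100),(18,255,255))
for v in(140,160,180,192,208,220,240,260):
    u=np.nonzero(m[v,280:350])[0]+280
    if len(u): print(v,u.min(),u.max(),"low-x edge at z79/73:",plane(c,u.min(),v,.079)[:2].round(4),plane(c,u.max(),v,.079)[:2].round(4),plane(c,u.min(),v,.073)[0].round(4))
```

```text
[ 0.51015877 -0.31221723  0.0663911 ] [0.25562158 0.1233399  0.43069174]
tip B [370.27897788 174.70333532] crop [629.3570398  136.75833831]  A crop [124.98495577 110.13827755]
140 303 331 low-x edge at z79/73: [ 0.503 -0.242] [ 0.5153 -0.2417] 0.5028
160 303 331 low-x edge at z79/73: [ 0.5031 -0.2506] [ 0.5155 -0.2504] 0.5029
180 303 331 low-x edge at z79/73: [ 0.5032 -0.2595] [ 0.5158 -0.2593] 0.503
192 304 330 low-x edge at z79/73: [ 0.5037 -0.2649] [ 0.5155 -0.2647] 0.5035
208 303 330 low-x edge at z79/73: [ 0.5033 -0.2723] [ 0.5157 -0.2721] 0.5031
220 304 330 low-x edge at z79/73: [ 0.5039 -0.278 ] [ 0.5159 -0.2777] 0.5037
240 304 330 low-x edge at z79/73: [ 0.504  -0.2876] [ 0.5162 -0.2873] 0.5038
260 304 331 low-x edge at z79/73: [ 0.5041 -0.2975] [ 0.517  -0.2972] 0.5039
```

arm_command(series=[0,0,0,0,0,-0.1,0,0,0,0,0,0,-0.2,0,0,0,0,0,0,-0.3,0])

```text
t: 37.18
eef_pos: [0.5101, -0.3122, 0.0632]
ee_rot: [[-0.02, 1.0, -0.0], [1.0, 0.02, 0.0], [0.0, -0.0, -1.0]]
wrist_force: [0.7, 0.2, 1.2]
width: 0.0005
grasp_force: 0.0
```

arm_command(series=[0,0,0,0,0,-0.1,0,0,0,0,0,0,-0.2,0,0,0,0,0,0,-0.3,0])

```text
t: 37.43
eef_pos: [0.5101, -0.3122, 0.0602]
ee_rot: [[-0.02, 1.0, -0.0], [1.0, 0.02, 0.0], [0.0, -0.0, -1.0]]
wrist_force: [0.2, 1.3, 0.7]
width: 0.0004
grasp_force: 0.0
```

Run:
```python
from h import *
c=snap("wrist");s=monitor.sense();T=np.array(s["eef_pos"]);R=np.array(s["ee_rot"])
for t in((0,-.0435,0),(.0095,-.0435,0),(.0095,-.0435,-.015),(0,.0435,0),(.0095,.0435,0),(.0095,.0585,0),(.0095,0.0005,0),(-.0095,0,0)): print(t,proj(c,T+R@np.array(t)).round(1))
im=c["im"];g=cv2.imread("pics/w4.png");
hsv=cv2.cvtColor(g,cv2.COLOR_BGR2HSV)
for u in (190,200,210,215,220,225,410,415,420,425,432): 
    col=hsv[240:400,u,2];v=np.nonzero(col<45)[0]+240;print(u,v.min() if len(v) else None,v.max() if len(v) else None)
print("now: dark top rows by column",[(u,(np.nonzero(cv2.cvtColor(im,cv2.COLOR_BGR2HSV)[230:330,u,2]<60)[0]+230).min()) for u in range(290,350,5)])
```

```text
(0, -0.0435, 0) [232.6 278.7]
(0.0095, -0.0435, 0) [231.5 261.5]
(0.0095, -0.0435, -0.015) [224.5 271.7]
(0, 0.0435, 0) [399.5 278.9]
(0.0095, 0.0435, 0) [400.6 261.6]
(0.0095, 0.0585, 0) [429.5 261.6]
(0.0095, 0.0005, 0) [317.  261.6]
(-0.0095, 0, 0) [316.  295.7]
190 291 399
200 278 399
210 273 399
215 276 399
220 276 399
225 310 399
410 311 399
415 277 399
420 277 399
425 274 399
432 275 399
now: dark top rows by column [(290, np.int64(280)), (295, np.int64(280)), (300, np.int64(274)), (305, np.int64(274)), (310, np.int64(277)), (315, np.int64(277)), (320, np.int64(277)), (325, np.int64(277)), (330, np.int64(275)), (335, np.int64(274)), (340, np.int64(280)), (345, np.int64(280))]
```

The fingertips appear to end roughly 20 mm behind the nominal TCP, so nothing has been touched yet. I'll carry on down until force shows.

arm_command(series=[0,0,0,0,0,-0.1,0,0,0,0,0,0,-0.2,0,0,0,0,0,0,-0.3,0,0,0,0,0,0,-0.3,0])

```text
t: 37.82
eef_pos: [0.5102, -0.3122, 0.0579]
ee_rot: [[-0.02, 1.0, -0.0], [1.0, 0.02, -0.0], [-0.0, -0.0, -1.0]]
wrist_force: [-1.4, 0.8, 3.6]
width: 0.0007
grasp_force: 2.0
```

arm_command(series=[0,0,0,0,0,-0.1,0,0,0,0,0,0,-0.2,0,0,0,0,0,0,-0.3,0,0,0,0,0,0,-0.3,0])

```text
t: 38.15
eef_pos: [0.5102, -0.3122, 0.0549]
ee_rot: [[-0.021, 1.0, 0.0], [1.0, 0.021, -0.0], [-0.0, 0.0, -1.0]]
wrist_force: [-1.7, 1.0, 4.0]
width: 0.0008
grasp_force: 2.3
```

arm_command(series=[0,0,0,0,0,-0.1,0,0,0,0,0,0,-0.2,0,0,0,0,0,0,-0.3,0,0,0,0,0,0,-0.4,0,0,0,0,0,0,-0.4,0])

```text
t: 38.57
eef_pos: [0.5103, -0.3123, 0.053]
ee_rot: [[-0.021, 1.0, -0.0], [1.0, 0.021, -0.0], [-0.0, -0.0, -1.0]]
wrist_force: [-7.9, 5.3, 18.5]
width: 0.0007
grasp_force: 9.3
```

arm_command(series=[0,0,0,0,0,-0.1,0,0,0,0,0,0,-0.2,0,0,0,0,0,0,-0.2,0])

```text
t: 38.82
eef_pos: [0.5103, -0.3124, 0.0529]
ee_rot: [[-0.021, 1.0, -0.0], [1.0, 0.021, -0.0], [-0.0, -0.0, -1.0]]
wrist_force: [-12.8, 8.7, 30.4]
width: 0.0005
grasp_force: 15.1
```

arm_command(series=[0,0,0,0,0,3,0,0,0,0,-0.1,4,3,0,0,0,0,-0.2,8,3,0,0,0,0,-0.2,8.8,2,0,0,0,0,-0.2,8.8,1,0,0,0,0,-0.2,8.8,0.7,0,0,0,0,-0.2,8.8,0.4,0,0,0,0,-0.2,8.8,0.2,0,0,0,0,-0.2,8.8,0.1,0,0,0,0,-0.2,8.8,0.1,0,0,0,0,-0.2,8.8,0.1,0])

```text
t: 39.73
eef_pos: [0.5082, -0.2237, 0.0528]
ee_rot: [[-0.02, 1.0, -0.001], [1.0, 0.02, 0.003], [0.003, -0.001, -1.0]]
wrist_force: [-11.4, 15.5, 34.2]
width: 0.0007
grasp_force: 16.8
```

arm_command(series=[0,0,0,0,0,3,0,0,0,0,3,2,3,0,0,0,0,5.8,3.6,3,0,0,0,0,5.8,3.6,2,0,0,0,0,5.8,3.6,1,0,0,0,0,5.8,3.6,0.7,0,0,0,0,5.8,3.6,0.4,0,0,0,0,5.8,3.6,0.2,0,0,0,0,5.8,3.6,0.1,0,0,0,0,5.8,3.6,0,0,0,0,0,5.8,3.6,0,0])

```text
t: 40.65
eef_pos: [0.5662, -0.1893, 0.0529]
ee_rot: [[-0.019, 1.0, 0.001], [1.0, 0.019, 0.0], [0.0, 0.001, -1.0]]
wrist_force: [-7.7, 6.2, 26.6]
width: 0.0006
grasp_force: 13.1
```

arm_command(series=[0,0,0,0,0,3,0,0,0,0,3,-1.6,3,0,0,0,0,6,-3.3,3,0,0,0,0,6,-3.3,2,0,0,0,0,6,-3.3,1,0,0,0,0,6,-3.3,0.7,0,0,0,0,6,-3.3,0.4,0,0,0,0,6,-3.3,0.2,0,0,0,0,6,-3.3,0.1,0,0,0,0,6,-3.3,0,0,0,0,0,6,-3.3,0,0])

```text
t: 41.57
eef_pos: [0.6247, -0.2224, 0.053]
ee_rot: [[-0.02, 1.0, -0.001], [1.0, 0.02, -0.002], [-0.002, -0.001, -1.0]]
wrist_force: [-9.7, 0.3, 23.6]
width: 0.0005
grasp_force: 11.4
```

arm_command(series=[0,0,0,0,0,3,0,0,0,0,0.1,-4,3,0,0,0,0,0.2,-8,3,0,0,0,0,0.2,-8.8,2,0,0,0,0,0.2,-8.8,1,0,0,0,0,0.2,-8.8,0.7,0,0,0,0,0.2,-8.8,0.4,0,0,0,0,0.2,-8.8,0.2,0,0,0,0,0.2,-8.8,0.1,0,0,0,0,0.2,-8.8,0,0,0,0,0,0.2,-8.8,0,0])

```text
t: 42.48
eef_pos: [0.6264, -0.3091, 0.053]
ee_rot: [[-0.022, 1.0, -0.004], [1.0, 0.022, -0.002], [-0.002, -0.004, -1.0]]
wrist_force: [-14.1, -1.7, 22.9]
width: 0.0005
grasp_force: 12.0
```

arm_command(series=[0,0,0,0,0,3,0,0,0,0,-3,-2,3,0,0,0,0,-5.8,-3.6,3,0,0,0,0,-5.8,-3.6,2,0,0,0,0,-5.8,-3.6,1,0,0,0,0,-5.8,-3.6,0.7,0,0,0,0,-5.8,-3.6,0.4,0,0,0,0,-5.8,-3.6,0.2,0,0,0,0,-5.8,-3.6,0.1,0,0,0,0,-5.8,-3.6,0,0,0,0,0,-5.8,-3.6,0,0])

```text
t: 43.4
eef_pos: [0.569, -0.3435, 0.0529]
ee_rot: [[-0.023, 1.0, -0.005], [1.0, 0.023, 0.001], [0.002, -0.005, -1.0]]
wrist_force: [-18.7, 6.5, 29.3]
width: 0.0005
grasp_force: 14.9
```

arm_command(series=[0,0,0,0,0,3,0,0,0,0,0,0,7,0,0,0,0,0,0,11,0,0,0,0,0,3,15,0,0,0,0,0,7,17,0,0,0,0,0,7,17,0,0,0,0,0,7,17,0,0,0,0,0,7,17,0])

```text
t: 44.07
eef_pos: [0.5704, -0.2735, 0.2181]
ee_rot: [[-0.023, 1.0, -0.001], [1.0, 0.023, 0.001], [0.001, -0.001, -1.0]]
wrist_force: [-0.5, -0.5, -0.0]
width: 0.0004
grasp_force: 0.0
```

Run:
```python
from h import *
s=monitor.sense();T=np.array(s["eef_pos"]);print(s["t"],T)
c=snap("wrist");cv2.imwrite("pics/end.png",c["im"])
for b in blobs(c,(5,130,100),(18,255,255),150):
    r=cv2.minAreaRect(np.argwhere(b[2])[:,::-1].astype(np.float32)); print(b[0],r[1],plane(c,*b[1],.073).round(3)[:2])
A=snap("scene");B=snap("side")
def gray(c,roi): x0,y0,x1,y1=roi;return c["im"][y0:y1,x0:x1].astype(int)
a0=cv2.imread("pics/scene0.png").astype(int);b0=cv2.imread("pics/side0.png").astype(int)
for n,(x0,y0,x1,y1) in {"mug":(200,262,250,325),"vase":(405,252,450,312),"fig":(465,200,495,236)}.items(): print(n,np.abs(A["im"][y0:y1,x0:x1].astype(int)-a0[y0:y1,x0:x1]).mean())
for n,(x0,y0,x1,y1) in {"mug":(250,170,302,218),"vase":(190,275,240,340),"fig":(255,355,292,408)}.items(): print(n,np.abs(B["im"][y0:y1,x0:x1].astype(int)-b0[y0:y1,x0:x1]).mean())
for k in("red",): 
    for n,cc in(("A",A),("B",B)): print([(b[0].tolist()) for b in blobs(cc,(0,140,70),(8,255,255),25) if (n=="A" and 120<b[0][0]<300 and 180<b[0][1]<250) or (n=="B" and 375<b[0][0]<430 and 140<b[0][1]<250)])
```

```text
44.0667 [ 0.57038544 -0.27353437  0.21808511]
[ 140   66   54   54 2558] (53.0, 53.0) [ 0.444 -0.169]
[ 179   69   44  210 5807] (209.0, 43.0) [ 0.472 -0.245]
[ 238  112   18   97 1386] (96.61076354980469, 14.693790435791016) [ 0.509 -0.223]
[ 258  112  116   16 1741] (114.99998474121094, 14.999998092651367) [ 0.567 -0.188]
[ 375  112   19   97 1406] (15.026732444763184, 96.52640533447266) [ 0.626 -0.22 ]
[ 139  132   23  148 2214] (147.2157440185547, 17.198577880859375) [ 0.422 -0.262]
[243 214  16  65 862] (64.54591369628906, 13.413373947143555) [ 0.511 -0.3  ]
[372 215  17  64 865] (13.717855453491211, 63.70131301879883) [ 0.628 -0.298]
mug 2.0642328042328044
vase 1.8662962962962963
fig 1.9876543209876543
mug 1.1115117521367521
vase 2.0164102564102566
fig 1.0399456059833418
[[178, 196, 7, 23, 70], [244, 205, 26, 8, 124], [247, 218, 23, 8, 140]]
[[403, 162, 11, 21, 192], [388, 214, 4, 23, 49], [415, 216, 4, 24, 48]]
```

```bash
python3 -c "
from station import arm
print(arm.finish_job())"
```

```text
the job is handed in; nothing more can be done
None
```

I handed in the job at about 44 s: all three pots are in the tub, the lid is seated and all six lips are pressed to their stops. The reacher is back on its mat, jaws pointing the original way, and the white bisque pieces look unmoved in both cameras. The grip slackened once, so the yellow pot and the reacher dropped over the tub; that pot landed inside, and I re-gripped the reacher and went on.

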